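# Reset the tripped lever under the console's cover

## Robot

A 7-joint arm with a two-finger parallel gripper is mounted at the origin on a cart in front of the work surface, level with it; the furniture and walls round the work are solid. World frame = base frame: x ahead of the robot, y to its left, z up, the work surface at z = 0. Lengths are in m, angles in rad, forces in N, time in s.
With the tool pointing down it reaches from about 0.35 to 0.9 m from the base axis. Payload 8.1 kg.
Tool frame: the origin (TCP) lies midway between the tips of the shut fingers; the grasp point (between the pads) lies 19 mm behind it (arm.hold_point_z is the distance from the TCP to the grasp point, in m); z points along the fingers, y is the direction in which the jaws open and shut (so a half turn about z gives the same grasp; the last joint's range is limited). The gripper opens to 92 mm and grips with 3 to 60 N. Pads are 19 mm wide; open, the fingers measure 130 mm over their backs; the gripper's body (75 mm by 190 mm) begins 47 mm behind the grasp point.
Start: joints at [1.197, 0.434, 0.025, 1.573, -0.012, 1.134, -0.075], TCP at [0.167, -0.602, 0.227] pointing down, gripper open.
Joint ranges: [-2.62, 2.62], [-0.44, 2.09], [-1.27, 1.32], [0.08, 2.57], [-1.32, 4.46], [0.12, 2], [-2.74, 2.74]. Speed limits (rad/s): [2.22, 2.22, 3.01, 3.01, 3.14, 3.14, 3.14].

## Interface

Orientations are given as a rotation vector (axis times angle).
In Python, from cell import arm gives the robot as it stands.
- The arm moves only by the shell command python3 -m pendant 'ROWS' [FORCE]. ROWS is JSON, a list of rows, each a list of 3 entries, a list of its own where there are three numbers: the shift along the tool's x, y, z in m, then the turn, a rotation vector about the tool's x, y, z in degrees, then the finger opening in m, from 0 to 0.0918. A call has 1 to 10 rows; each row shifts and turns the commanded pose from where the row before left it, along the tool's axes as they then stand; what a row does not reach is not made up. A row lasts 1/8 s, in which the tool goes at most 62.5 mm and 10.7 degrees, less where a joint would pass 70% of its speed; a pose out of reach is approached as far as the arm can. A call with a gripper value outside its range is refused whole. The fingers move at their own pace and stop on an object; FORCE is the grip in N (left out, the last holds). Time passes only in rows, so rows that do not move let the fingers close. It gives the time, the measured TCP pose, the force and the opening at its end, in the units of the state.
- arm.observe(): the state, without advancing time (a new reading comes with each control period).
- arm.get_image(name): name is "scene" or "side" or "wrist"; returns (picture, depth): 480x640x3 uint8, red, green, blue; 480x640 float32, m along the optical axis (not along the pixel's ray), 0 where there is no reading.
- arm.camera_params(name): a dict with "fovy" (degrees; the focal length in pixels is half the picture's height over the tangent of half this angle, whatever the lens; pixels are square), "cx", "cy" (the principal point, pixels), "rvec" (rotation vector, rad) and "tvec" (3), from world to camera coordinates, as OpenCV has them; the wrist camera has in their place "mount" (4x4, takes a point from camera to tool coordinates, whose origin is the TCP and whose axes are the flange's). Camera axes: x right, y down, z forward; pixel columns grow to the right and rows downward; lengths in m; the calibration is good to about 2 mm. A picture is of the moment at which its call begins: read the wrist's pose just before it. camera_params takes no time and is no camera call.
- arm.sign_off(): hands the job in, once; it reports no verdict.
Trained networks look in the newest picture that a camera, given by its name, has taken for a name from the list of things; names that differ only in an ending like _2 or _b are one class to them, and where a whole thing is asked for, a point or a joint stands for the part that bears it (a point fixed in the world has none). Each returns a list of dicts, best first, with "conf" (0 to 1); they miss things now and then, are a little off and sometimes report something else, mostly with a low value. They report only what shows in the picture. A call takes as long as a camera call.
- arm.look_for(camera, label): "rect" ([centre column, centre row, width, height] in pixels, round what is visible of it).
- arm.masks_of(camera, label): "pixels" (480x640 bool, what is visible of it) and "rect" ([centre column, centre row, width, height] in pixels, round what is visible of it).
The state is a dict: "clock": time; "joints": joint angles; "dq": joint speeds; "joint_efforts": joint torques, N m; "position": TCP position; "ee_rot": TCP orientation; "force": force on the tool from outside, world axes, zero at the start; "ft_torque": the same for the moment, N m; "width": opening from 0.0 (shut) to 1.0 (fully open).
Only numpy, scipy, OpenCV 4.12 (cv2) and the standard library are available. Lean on these libraries where they do the work, as an engineer would, in place of code of your own. Each camera call takes 0.05 s, during which the arm holds its last target.

## Task

Take the stylus from its fork stand and with it push the console's sliding cover fully open, flip the one tripped lever (leaning to the back) over to the front like its four neighbours, and push the cover fully shut again; then hang the stylus back in its fork, upright on its flange, and let go. Touch the cover and the levers only with the stylus, not with the gripper; leave the other levers as they are and do not disturb the things standing about.

Things in the scene. Friction and masses are not known exactly. Their poses are not given: they have to be found in the camera images.
- console: Grey fixed box, 180 (x) x 160 (y) x 75 mm; origin: centre of its underside; front = -x. A well in it (x -79 to -9, y +-67 mm, floor z 40, rim z 66 mm) holds five levers in a row along y, in channels 22 mm wide centred at y -52, -26, 0, 26, 52 mm, parted by upright ribs 4 mm thick, tops at z 65 mm. Cover rails along x at y +-76 mm, tops z 75 mm.
- row_centre (a point): Point of the console on the common pivot line of the five levers, middle of the row (console x -44, y 0, z 44 mm); axes as the console's.
- cover_plate (a joint): Aluminium plate, 79 (x) x 140 (y) x 4 mm, top at console z 72 mm, sliding over the well along the console's +x (away from the robot): 0 = fully shut, 0.075 = fully open, well all free. Starts between 0 and 0.012. Moves at about 1.2 N, stays where left.
- cover_rib (a point): Centre of the upright rib on the cover by which it is pushed: 70 mm long along console y, 5 mm thick along x, from the plate's top (z 72 mm) up to z 89 mm. Point at z 81 mm, console x -70.5 mm when shut; moves with the cover. Axes as the console's.
- stand: Fixed aluminium fork stand, foot 90 x 76 mm; origin: centre of its underside. Column at the back (x 17 to 31 mm); two level prongs, tops z 105 mm, point to -x (towards the robot), each 14 mm wide, slot 17 mm wide between them from x 7 to -36 mm, open to the front and down. Lips on the prong tips (x -31 to -36 mm) and the column stand 4 mm above the prongs.
- seat (a point): Point of the stand where the stylus hangs: stand x -9, y 0, z 105 mm (top of the prongs); axes as the stand's.
- stylus: Loose straight round stylus, about 80 g, hanging upright in the fork by its flange: black handle 17 mm in diameter from z 5 to 61 mm, steel flange 30 mm in diameter from z 0 to 5 mm, steel shank 9 mm in diameter with a round end at z -82.5 mm. Origin: centre of the flange's underside; z along the stylus to the handle's end.
- stylus_tip (a point): Lower end of the stylus's shank, 82.5 mm below its origin.
- bat_1 (a joint): Lean of one of five identical white levers, rad: -0.42 = fully to the console's front (-x, working), +0.42 = fully to its back (tripped). Stays where left; 0.02 N m to turn. Its place in the row varies and does not follow its number; exactly one starts tripped.
- lever_tip_1 (a point): Top of the lever of joint bat_1: on the lever, 20 mm from its pivot, which lies along y at console x -44, z 44 mm. The lever is 6 mm thick, 9 mm wide; its black switch base below it reaches z 45 mm.
- bat_2 (a joint): Lean of one of five identical white levers, rad: -0.42 = fully to the console's front (-x, working), +0.42 = fully to its back (tripped). Stays where left; 0.02 N m to turn. Its place in the row varies and does not follow its number; exactly one starts tripped.
- lever_tip_2 (a point): Top of the lever of joint bat_2: on the lever, 20 mm from its pivot, which lies along y at console x -44, z 44 mm. The lever is 6 mm thick, 9 mm wide; its black switch base below it reaches z 45 mm.
- bat_3 (a joint): Lean of one of five identical white levers, rad: -0.42 = fully to the console's front (-x, working), +0.42 = fully to its back (tripped). Stays where left; 0.02 N m to turn. Its place in the row varies and does not follow its number; exactly one starts tripped.
- lever_tip_3 (a point): Top of the lever of joint bat_3: on the lever, 20 mm from its pivot, which lies along y at console x -44, z 44 mm. The lever is 6 mm thick, 9 mm wide; its black switch base below it reaches z 45 mm.
- bat_4 (a joint): Lean of one of five identical white levers, rad: -0.42 = fully to the console's front (-x, working), +0.42 = fully to its back (tripped). Stays where left; 0.02 N m to turn. Its place in the row varies and does not follow its number; exactly one starts tripped.
- lever_tip_4 (a point): Top of the lever of joint bat_4: on the lever, 20 mm from its pivot, which lies along y at console x -44, z 44 mm. The lever is 6 mm thick, 9 mm wide; its black switch base below it reaches z 45 mm.
- bat_5 (a joint): Lean of one of five identical white levers, rad: -0.42 = fully to the console's front (-x, working), +0.42 = fully to its back (tripped). Stays where left; 0.02 N m to turn. Its place in the row varies and does not follow its number; exactly one starts tripped.
- lever_tip_5 (a point): Top of the lever of joint bat_5: on the lever, 20 mm from its pivot, which lies along y at console x -44, z 44 mm. The lever is 6 mm thick, 9 mm wide; its black switch base below it reaches z 45 mm.
- marker: Bystander: marker pen, 135 mm long; origin at the centre of its underside.
- brass_weight: Bystander: brass weight with a knob, 29 mm wide, 47 mm high; origin at the centre of its underside.
- tape_roll: Bystander: roll of dark tape, 55 mm; origin at the centre of its underside.

How it is judged:
On the way, in this order (a step that is already met when the one before it is completed fails the run):
1. the stylus is out of the fork (distance of stylus from where it was at the start of the episode above 0.06 m), for 0.1 s.
2. the cover is pushed open (more than 50 mm) (value of joint cover_plate above 0.05 m), for 0.2 s.
3. the tripped lever leans to the front (value of joint bat_3 below -0.3 rad), for 0.2 s.
4. the cover is fully shut again (within 4 mm) (value of joint cover_plate below 0.004 m), for 0.2 s.
At the end, for the whole second after the job is handed in: All five levers lean to the front (below -0.3 rad), the cover is shut within 4 mm, and the stylus hangs at rest in the fork: within 12 mm of the seat, flange on the prongs (-4 to +5 mm), tilted less than 0.15 rad, released (horizontal distance between stylus and seat below 0.012 m and z of stylus in the frame of seat between -0.004 and 0.005 m and angle between stylus's own z axis and vertical below 0.15 rad and linear speed of stylus below 0.03 m/s and value of joint each of bat_1, bat_2, bat_3, bat_4, bat_5 below -0.3 rad and value of joint cover_plate below 0.004 m); the robot touches nothing.
It fails at once if a lever that was not tripped is moved away from the front (above -0.2 rad) (value of joint any of bat_1, bat_2, bat_4, bat_5 above -0.2 rad).
It fails at once if the gripper touches the cover or a lever (contact force between any of the fingers, the arm and cover_plate above 0.5 N or contact force between any of the fingers, the arm and bat_1 above 0.5 N or contact force between any of the fingers, the arm and bat_2 above 0.5 N or contact force between any of the fingers, the arm and bat_3 above 0.5 N or contact force between any of the fingers, the arm and bat_4 above 0.5 N or contact force between any of the fingers, the arm and bat_5 above 0.5 N).
It fails at once if a bystander is pushed more than 30 mm (distance of any of marker, brass_weight, tape_roll from where it was at the start of the episode above 0.03 m).
It fails at once if the stylus is dropped on the worktop (height (world z) of stylus below 0.04 m).
It also fails if it takes over 56 s, if anything falls off the work surface, if the arm or the gripper's body presses on something with over 40 N, if the wrist force passes 120 N, or if a joint passes its speed limit or range.

## Working session

There is one attempt and no reset: what is moved stays moved. The work goes in short steps, Python scripts to look and compute and a shell command to move; the robot and the scene stay as the last step left them, time stands still between calls to the robot, and variables do not carry over. Pictures are saved under pics/ and viewed, and the job is handed in when it is done.

```bash
ls; mkdir -p pics; cat > h.py <<'E'
import numpy as np,cv2
from scipy.spatial.transform import Rotation as R
from cell import arm
def cam(name,st=None):
    p=arm.camera_params(name); f=240/np.tan(np.radians(p['fovy'])/2)
    if 'rvec' in p:
        Rm=R.from_rotvec(np.ravel(p['rvec'])).as_matrix(); t=np.ravel(p['tvec'])
        return f,p['cx'],p['cy'],Rm.T,-Rm.T@t
    M=np.array(p['mount']); st=st or arm.observe()
    Rt=R.from_rotvec(st['ee_rot']).as_matrix()
    return f,p['cx'],p['cy'],Rt@M[:3,:3],Rt@M[:3,3]+np.array(st['position'])
def unproj(c,u,v,d):
    f,cx,cy,Rc,o=c
    u=np.asarray(u,float);v=np.asarray(v,float);d=np.asarray(d,float)
    P=np.stack([(u-cx)/f*d,(v-cy)/f*d,d],-1)
    return P@Rc.T+o
def rayz(c,u,v,z):
    f,cx,cy,Rc,o=c
    r=Rc@np.array([(u-cx)/f,(v-cy)/f,1]); return o+r*(z-o[2])/r[2]
def proj(c,P):
    f,cx,cy,Rc,o=c
    q=(np.asarray(P)-o)@Rc
    return np.stack([f*q[...,0]/q[...,2]+cx,f*q[...,1]/q[...,2]+cy],-1)
def save(im,n): cv2.imwrite('pics/'+n,im[:,:,::-1])
E
python3 - <<'E'
from h import *
print(arm.observe())
for n in ['scene','side','wrist']:
    im,d=arm.get_image(n); save(im,n+'0.png'); c=cam(n); print(n,c[0],c[4]); np.savez('/tmp/%s0.npz'%n,im=im,d=d)
E
```

```text
pics
{'clock': 0.0, 'joints': array([ 1.19739611,  0.43521234,  0.02497557,  1.57409456, -0.01158682,
        1.13396608, -0.07511338]), 'dq': array([-0.00048694, -0.00060966, -0.00131046,  0.00129133,  0.00112596,
        0.00224055,  0.00108838]), 'joint_efforts': array([ 7.56671452e-04, -6.67838502e+01,  9.85663645e-01, -3.14458251e+01,
       -6.03277353e-02,  4.29204851e-02,  1.71733204e-04]), 'position': array([ 0.16699559, -0.60175932,  0.22595259]), 'ee_rot': array([-3.11137612e+00, -4.23747505e-01,  5.61374367e-04]), 'force': array([-0.53703202, -0.02300435,  0.11598487]), 'ft_torque': array([-0.0198341 ,  0.00823059, -0.01632425]), 'width': 1.0015087879467226}
scene 453.5122723253284 [0.20152237 0.48538795 0.98392146]
side 444.41247512814607 [ 0.49957243 -0.94463564  0.58742783]
wrist 346.22240611890805 [ 0.24628725 -0.57965783  0.38460857]
```

View pics/scene0.png

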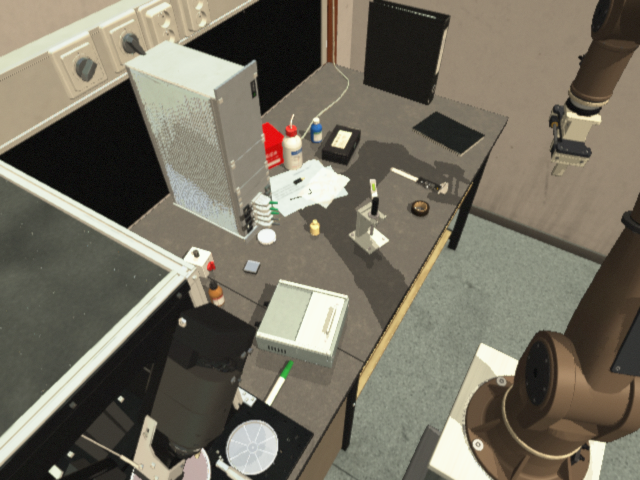

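View pics/side0.png

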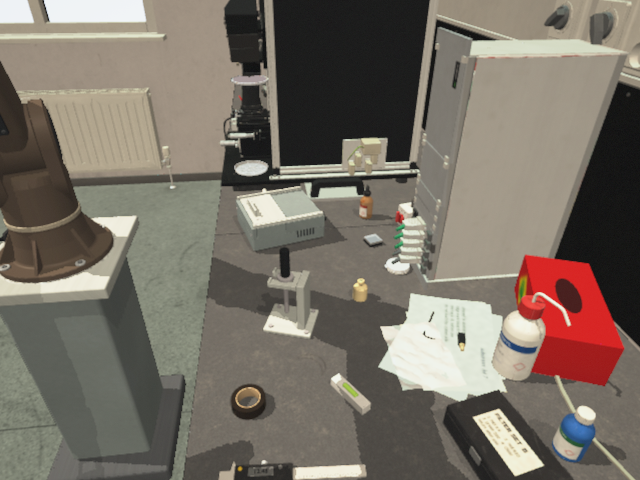

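View pics/wrist0.png

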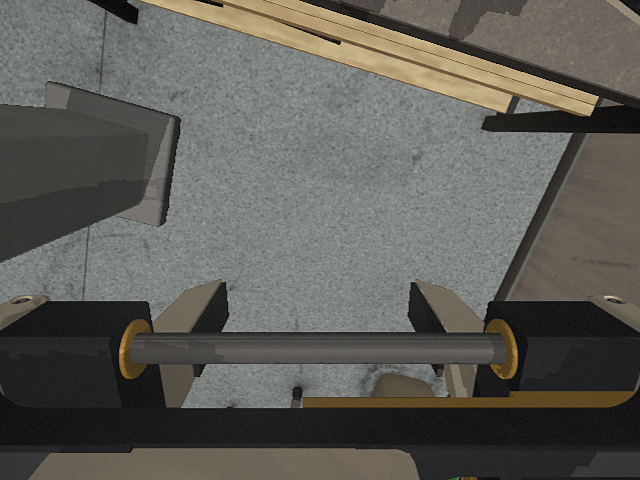

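The scene picture shows the console at about (303,322), the stand with the stylus at (370,225), the weight at (315,228), the tape at (420,208) and the marker at (280,380). In the side picture the stylus is at (285,275) and the console at (280,215).

```bash
python3 - <<'E'
from h import *
for n in ['scene','side']:
    im,d=arm.get_image(n); c=cam(n)
    for l in ['console','stand','stylus','cover_rib','cover_plate','marker','brass_weight','tape_roll']:
        r=arm.masks_of(n,l)
        if not r: print(n,l,None); continue
        r=r[0]; m=r['pixels']&(d>0); v,u=np.nonzero(m)
        P=unproj(c,u,v,d[m])
        np.savez(f'/tmp/{n}_{l}.npz',P=P,u=u,v=v)
        print(n,l,round(r['conf'],2),np.round(r['rect']),len(u),'med',np.round(np.median(P,0),3),'lo',np.round(np.percentile(P,3,axis=0),3),'hi',np.round(np.percentile(P,97,axis=0),3))
E
```

```text
scene console 0.57 [303. 323.  92.  89.] 5692 med [0.519 0.053 0.07 ] lo [ 0.432 -0.042  0.022] hi [0.614 0.128 0.079]
scene stand 0.71 [369. 230.  38.  53.] 1053 med [ 0.537 -0.3    0.014] lo [ 0.488 -0.339  0.003] hi [ 0.576 -0.268  0.112]
scene stylus 0.79 [374. 217.  11.  41.] 168 med [ 0.521 -0.301  0.128] lo [ 0.513 -0.311  0.04 ] hi [ 0.533 -0.294  0.17 ]
scene cover_rib 0.88 [322. 319.  51.  55.] 1761 med [0.486 0.027 0.075] lo [ 0.444 -0.04   0.071] hi [0.531 0.088 0.089]
scene cover_plate 0.66 [320. 320.  51.  59.] 1807 med [0.486 0.029 0.075] lo [ 0.443 -0.039  0.071] hi [0.531 0.09  0.089]
scene marker 0.7 [278. 382.  27.  44.] 314 med [0.5   0.183 0.016] lo [0.491 0.13  0.002] hi [0.51  0.227 0.02 ]
scene brass_weight 0.44 [314. 225.  11.  20.] 133 med [ 0.672 -0.245  0.03 ] lo [ 0.662 -0.259  0.006] hi [ 0.687 -0.237  0.049]
scene tape_roll 0.47 [421. 209.  16.  19.] 258 med [ 0.452 -0.485  0.017] lo [ 0.427 -0.515  0.   ] hi [ 0.478 -0.462  0.024]
side console 0.67 [281. 219.  93.  59.] 4207 med [ 0.526 -0.018  0.068] lo [ 0.434 -0.061  0.013] hi [0.623 0.116 0.078]
side stand 0.62 [290. 302.  59.  72.] 2228 med [ 0.54  -0.322  0.012] lo [ 0.489 -0.35   0.004] hi [ 0.573 -0.273  0.111]
side stylus 0.67 [284. 282.  18.  64.] 452 med [ 0.524 -0.311  0.121] lo [ 0.514 -0.319  0.035] hi [ 0.533 -0.303  0.168]
side cover_rib 0.96 [261. 208.  45.  24.] 837 med [0.487 0.019 0.074] lo [ 0.446 -0.037  0.072] hi [0.529 0.091 0.09 ]
side cover_plate 0.95 [265. 208.  46.  26.] 811 med [0.488 0.018 0.074] lo [ 0.447 -0.034  0.072] hi [0.532 0.086 0.09 ]
side marker None
side brass_weight 0.83 [359. 290.  16.  22.] 289 med [ 0.674 -0.26   0.026] lo [ 0.663 -0.266  0.002] hi [ 0.69  -0.24   0.047]
side tape_roll 0.75 [265. 208.  48.  29.] 873 med [0.487 0.019 0.074] lo [ 0.444 -0.038  0.072] hi [0.531 0.09  0.09 ]
```

```bash
python3 - <<'E'
from h import *
def rect(P,t):
    r=cv2.minAreaRect((P[:,:2]*1000).astype(np.float32)); print(t,len(P),np.round(r[0],1),np.round(r[1],1),round(r[2],2))
from scipy.spatial import cKDTree
def clean(P,k=4,r=.006):
    t=cKDTree(P); n=np.array([len(x) for x in t.query_ball_point(P,r)]); return P[n>k]
for n in ['scene','side']:
    P=np.load(f'/tmp/{n}_console.npz')['P']
    rect(clean(P[(P[:,2]>.06)]),n+' console top')
    P=np.load(f'/tmp/{n}_cover_rib.npz')['P']
    h=P[:,2]; print(np.round(np.percentile(h,[5,50,80,95,99]),4))
    rect(clean(P[(h>.068)&(h<.08)]),'cover'); rect(clean(P[h>.083]),'rib')
    print('rib mean',P[h>.085].mean(0))
    P=np.load(f'/tmp/{n}_stand.npz')['P']; h=P[:,2]
    print('stand hist',np.histogram(h,bins=np.arange(0,.125,.005))[0])
    rect(clean(P[h<.02]),'foot'); rect(clean(P[h>.1]),'prongs'); print(P[h>.1].mean(0))
    P=np.load(f'/tmp/{n}_stylus.npz')['P']; h=P[:,2]
    Q=P[h>.115]; print('handle',Q.mean(0),np.polyfit(Q[:,2],Q[:,0],1),np.polyfit(Q[:,2],Q[:,1],1),h.max())
    im,d=arm.get_image(n)
    m=im[160:320,230:440] if n=='scene' else im[170:350,210:400]
    if n=='scene': a=im[260:370,240:360];b=im[170:260,330:410]
    else: a=im[180:255,225:335]; b=im[240:340,250:330]
    a=cv2.resize(a,None,fx=5,fy=5,interpolation=2);b=cv2.resize(b,None,fx=6,fy=6,interpolation=2)
    save(a,n+'_con.png');save(b,n+'_st.png')
E
```

```text
scene console top 4767 [527.4  35.9] [180.2 161.9] 15.21
[0.0717 0.0746 0.0762 0.0787 0.0922]
cover 1667 [488.   23.1] [ 79.7 141.9] 14.41
rib 69 [462.6  19.7] [ 5.5 68.5] 15.59
rib mean [0.46186316 0.02101358 0.09068697]
stand hist [ 44 178 333  26  19  19  21  17  22  19  17  13  11  12  16   9   6   6
   6  11  35 127  75   2]
foot 500 [ 530.5 -306.9] [78. 89.] 70.72
prongs 212 [ 529.1 -305.6] [48.  67.6] 71.33
[ 0.53417226 -0.30212709  0.10855551]
handle [ 0.5214627  -0.30063028  0.14479787] [0.02881131 0.51729088] [-0.03289142 -0.29586767] 0.1713377736456807
side console top 2537 [528.2  33.7] [181.1 162.6] 15.24
[0.0723 0.0741 0.075  0.0859 0.0912]
cover 740 [486.4  27.8] [ 77.6 133.8] 14.62
rib 36 [464.1  14.7] [ 5.4 66.2] 15.52
rib mean [0.46342276 0.01428164 0.08959636]
stand hist [ 83 727 364  25  26  28  33  23  25  36  25  33  29  30  34  27  34  28
  28  64 114 307 100   0]
foot 1156 [ 538.3 -262.9] [184.1 100.2] 81.82
prongs 512 [ 529.5 -309.2] [50.4 67.1] 70.88
[ 0.5332296  -0.31602512  0.10695903]
handle [ 0.52382937 -0.31136061  0.14555827] [-0.01120707  0.52546065] [ 0.06522962 -0.32085532] 0.16860825915856958
```

View pics/scene_con.png

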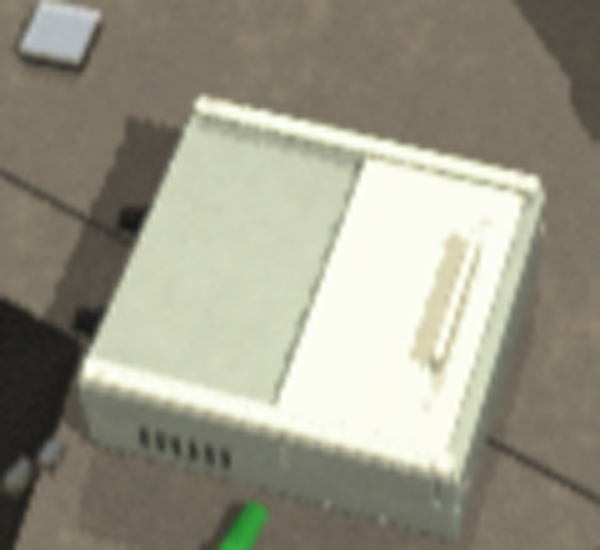

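View pics/side_st.png

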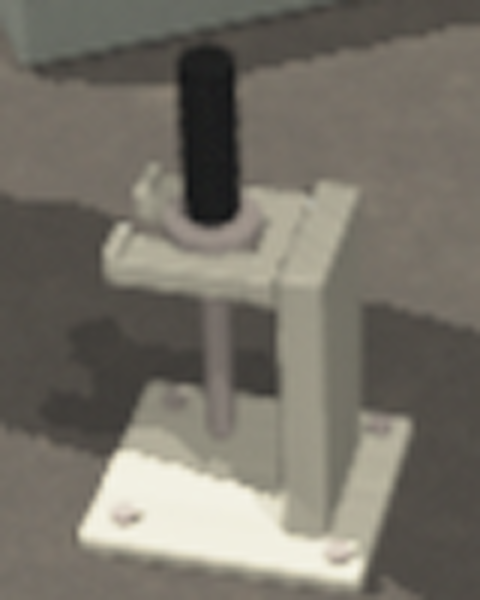

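View pics/scene_st.png

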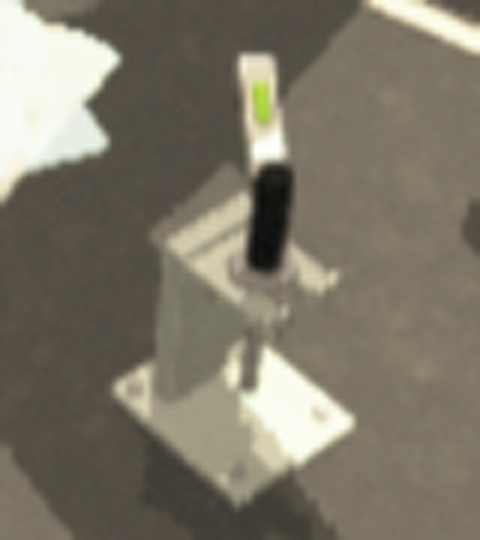

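```bash
python3 - <<'E'
from h import *
for n in ['scene','side']:
    D=np.load(f'/tmp/{n}0.npz'); d=D['d']; v,u=np.nonzero(d>0); P=unproj(cam(n),u,v,d[v,u])
    Q=P[(P[:,2]>.12)&(P[:,2]<.8)&(P[:,0]>.25)&(P[:,0]<.9)&(P[:,1]>-.6)&(P[:,1]<.45)]
    print(n)
    H,_,_=np.histogram2d(Q[:,0],Q[:,1],bins=[np.arange(.25,.91,.05),np.arange(-.6,.46,.05)])
    print(H.astype(int))
# wanted: fk check
a=np.radians(15.2);c=np.array([.528,.0352]);ax=np.array([np.cos(a),np.sin(a)]);ay=np.array([-ax[1],ax[0]])
for n in ['scene','side']:
    im=np.load(f'/tmp/{n}0.npz')['im'].copy();k=cam(n)
    def L(pts):
        q=proj(k,np.array([[*(c+x*ax+y*ay),z] for x,y,z in pts])); return q
    for z in (0,.075):
        q=L([(s*.09,t*.08,z) for s,t in((1,1),(1,-1),(-1,-1),(-1,1))]); cv2.polylines(im,[np.round(q*16).astype(np.int32)],True,(255,0,0),1,0,4)
    q=L([(-.0705+.003,t*.035,.089) for t in(1,-1)]); cv2.polylines(im,[np.round(q*16).astype(np.int32)],False,(0,0,255),1,0,4)
    s=np.radians(-19.1);o=np.array([.531,-.3078]);R2=np.array([[np.cos(s),-np.sin(s)],[np.sin(s),np.cos(s)]])
    for z,B in ((0,(-45,45,-38,38)),(.105,(-36,31,-22.5,22.5))):
        q=proj(k,np.array([[*(o+R2@np.array([x,y])/1000),z] for x,y in((B[0],B[2]),(B[0],B[3]),(B[1],B[3]),(B[1],B[2]))])); cv2.polylines(im,[np.round(q*16).astype(np.int32)],True,(255,0,0),1,0,4)
    q=proj(k,np.array([[.524,-.3057,z] for z in(.0225,.166)])); cv2.polylines(im,[np.round(q*16).astype(np.int32)],True,(0,255,0),1,0,4)
    w=im[170:380,230:430] if n=='scene' else im[170:350,220:340]
    save(cv2.resize(w,None,fx=3,fy=3,interpolation=0),n+'_ov.png')
E
```

```text
scene
[[   0    0    0    0    0    0    0    0    0    0    0    0    0    0
     0    0    0    0    0    0    0]
 [   0    0    0    0    0    0    0    0    0    0    0    0    0    0
     0    0    0    0    0    0    0]
 [   0    0    0    0    0    0    0    0    0    0    0    0    0    0
     0    0    0    0    0    0    0]
 [   0    0    0    0    0    0    0    0    0    0    0    0    0    0
     0    0    0  307 1982 2120 1420]
 [   0    0    0    0    0    0    0    0    0    0    0    0    0    0
     0    0    0  361 1677 2180 2249]
 [   0    0    0    0    0   62   50    0    0    0    0    0    0    0
     0    0    0 1138 1828 3111 3183]
 [   0    0    0    0    0    0    0    0    0    0    0    0    0    0
     0    0    0  773 1295 1562 1851]
 [   0    0    0    0    0    0    0    0    0    0    0    0    0    0
     0    0    0  714 1187 1387 1602]
 [   0    0    0    0    0    0    0    0    0    0    0    0    0    0
     0    0    0  657 1086 1253 1618]
 [   0    0    0    0    0    0    0    0    0    0    0    0    0    0
     0    0    0  610 1012 1126 
[... 1072 characters left out ...]
0
     0    0    0 2869    0    0    0]
 [   0    0    0    0    0    0    0    0    0    0    0    0    0    0
     0    0    0 2820    0    0    0]
 [   0    0    0    0    0    0    0    0    0    0    0    0    0    0
     0    0    0 2795    0    0    0]
 [   0    0    0    0    0    0    0    0    0    0    0    0    0    0
     0    0   10 2784    0    0    0]
 [   0    0    0    0    0    0    0    0  185    0    0    0    0    0
     0    0  174 2655    0    0    0]
 [   0    0    0    0    0    0    1 5366 2168 1457    0    0    0    0
     0    0  132 2562    0    0    0]
 [   0    0  536    2    0    0    0 5214  178   53    0    0    0    0
     0    0    0 2632    0    0    0]]
```

View pics/scene_ov.png

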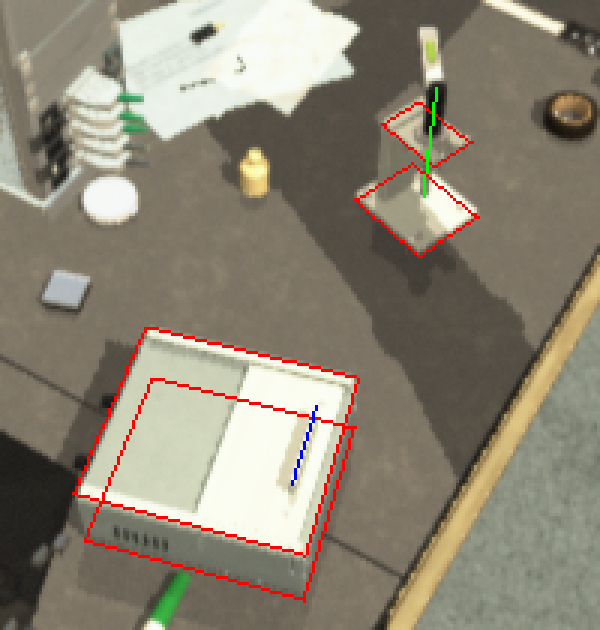

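View pics/side_ov.png

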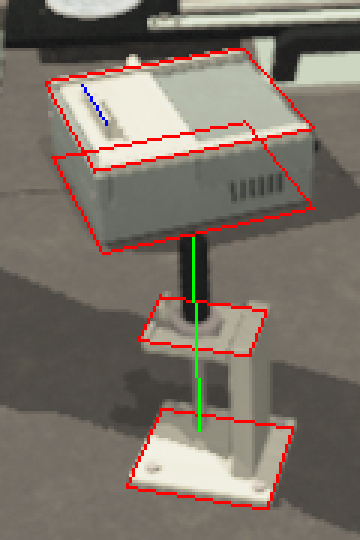

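```bash
python3 -m pendant '[[[0,0,0],[0,0,-10],0.0918],[[0,0,0],[0,0,-10],0.0918],[[0,0,0],[0,0,-10],0.0918],[[0,0,0],[0,0,-10],0.0918],[[0,0,0],[0,0,-10],0.0918],[[0,0,0],[0,0,-10],0.0918],[[0,0,0],[0,0,-10],0.0918],[[0,0,0],[0,0,-10],0.0918],[[0,0,0],[0,0,-10],0.0918]]' 50
python3 -m pendant '[[[0.019,0.0423,0],[0,0,0],0.0918],[[0.019,0.0423,0],[0,0,0],0.0918],[[0.019,0.0423,0],[0,0,0],0.0918],[[0.019,0.0423,0],[0,0,0],0.0918],[[0.019,0.0423,0],[0,0,0],0.0918],[[0.019,0.0423,0],[0,0,0],0.0918],[[0.019,0.0423,0],[0,0,0],0.0918],[[0.019,0.0423,0],[0,0,0],0.0918],[[0.019,0.0423,0],[0,0,0],0.0918],[[0,0,0],[0,0,0],0.0918]]'
cat > st.py <<'E'
from h import *
s=arm.observe(); Rm=R.from_rotvec(s['ee_rot']).as_matrix()
print('t',round(s['clock'],2),'q',np.round(s['joints'],2),'p',np.round(s['position'],4),'F',np.round(s['force'],2),'w',round(s['width'],3))
print('x az',round(np.degrees(np.arctan2(Rm[1,0],Rm[0,0])),2),'y az',round(np.degrees(np.arctan2(Rm[1,1],Rm[0,1])),2),'z',np.round(Rm[:,2],4))
E
python3 st.py
```

```text
clock: 2.28
position: [0.1671, -0.6023, 0.2267]
ee_rot: [-1.894, -2.506, 0.0]
force: [0.6, -0.4, 0.3]
width: 0.997
clock: 3.52
position: [0.4916, -0.3316, 0.2269]
ee_rot: [1.893, 2.507, 0.004]
force: [-0.2, -0.4, -0.7]
width: 1.003
t 3.52 q [ 0.82  0.42 -0.44  1.63  0.19  1.14  0.6 ] p [ 0.4916 -0.3316  0.2269] F [-0.16 -0.42 -0.72] w 1.003
x az 105.89 y az 15.89 z [ 0.002   0.0017 -1.    ]
```

```bash
cat > wl.py <<'E'
from h import *
import sys
s=arm.observe(); im,d=arm.get_image('wrist'); c=cam('wrist',s); save(im,sys.argv[1]); np.savez('/tmp/w.npz',im=im,d=d); 
import pickle; pickle.dump((c,s),open('/tmp/w.pkl','wb'))
E
python3 wl.py w1.png
```

```text
(no output)
```

View pics/w1.png

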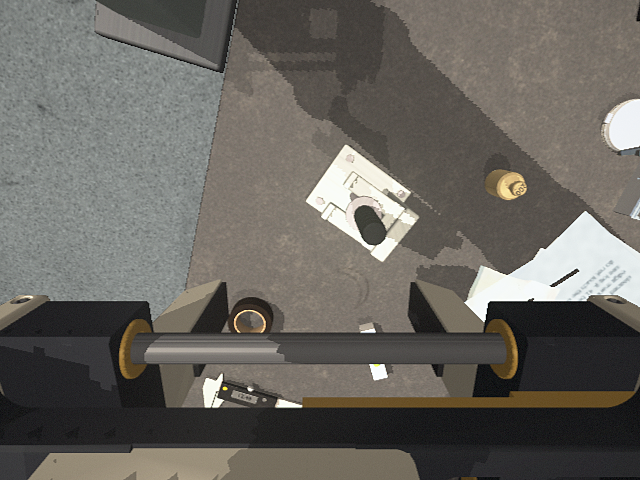

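```bash
python3 - <<'E'
from h import *
import pickle
c,s=pickle.load(open('/tmp/w.pkl','rb')); d=np.load('/tmp/w.npz')['d']; im=np.load('/tmp/w.npz')['im']
v,u=np.nonzero(d>0); P=unproj(c,u,v,d[v,u])
m=(np.hypot(P[:,0]-.524,P[:,1]+.306)<.03)&(P[:,2]>.155)&(P[:,2]<.19)
print(m.sum(),P[m].mean(0),P[m].min(0),P[m].max(0), u[m].mean(),v[m].mean())
m=(np.hypot(P[:,0]-.524,P[:,1]+.306)<.1)&(P[:,2]>.002)&(P[:,2]<.03)
h=P[:,2]
m=(np.hypot(P[:,0]-.53,P[:,1]+.307)<.06)&(P[:,2]>.095)&(P[:,2]<.115)
print(cv2.minAreaRect((P[m][:,:2]*1000).astype(np.float32)))
save(cv2.resize(im[130:280,280:440],None,fx=5,fy=5,interpolation=2),'w1c.png')
E
```

```text
571 [ 0.52161646 -0.30445652  0.16512   ] [ 0.51396024 -0.31377078  0.155029  ] [ 0.53073355 -0.29673525  0.1685282 ] 372.36077057793347 231.28371278458843
((528.4525756835938, -306.8895263671875), (49.83372497558594, 67.12337493896484), 69.90289306640625)
```

View pics/w1c.png

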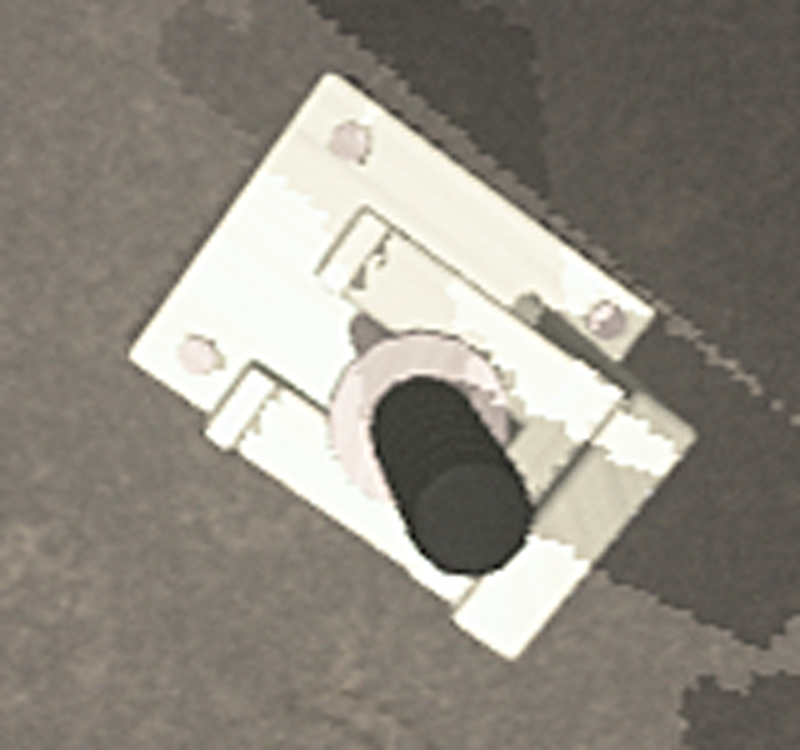

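```bash
python3 -m pendant '[[[0.0171,0.037,0],[0,0,0],0.07],[[0,0,0],[0,0,0],0.06],[[0,0,0.04],[0,0,0],0.06],[[0,0,0.04],[0,0,0],0.06],[[0,0,0.026],[0,0,0],0.06],[[0,0,0],[0,0,0],0.06]]' 50; python3 st.py; python3 wl.py w2.png
```

```text
clock: 4.32
position: [0.5168, -0.3103, 0.1189]
ee_rot: [-1.901, -2.496, 0.003]
force: [0.1, 0.1, -0.1]
width: 0.651
t 4.33 q [ 0.74  0.55 -0.42  1.72  0.27  0.93  0.48] p [ 0.5168 -0.3103  0.1189] F [ 0.09  0.15 -0.11] w 0.651
x az 105.4 y az 15.41 z [-0.0042  0.0011 -1.    ]
```

View pics/w2.png

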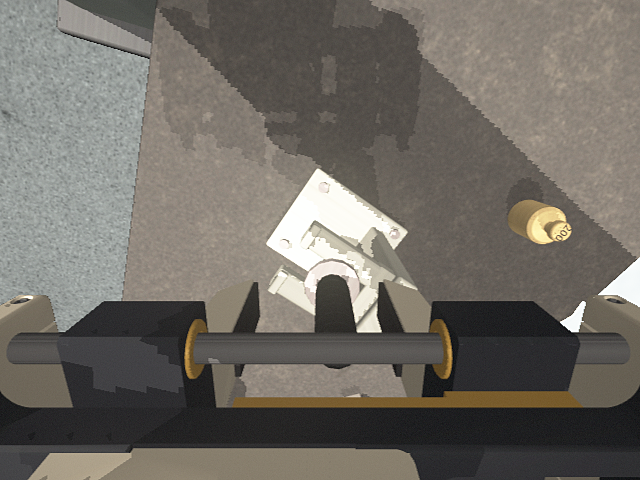

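```bash
python3 -m pendant '[[[0.0036,0.0069,-0.002],[0,0,0],0.06],[[0,0,0],[0,0,0],0.06],[[0,0,0],[0,0,0],0.06]]' 50; python3 st.py
```

```text
clock: 4.75
position: [0.5255, -0.304, 0.1235]
ee_rot: [1.9, 2.5, 0.0]
force: [-0.3, 0.4, -0.7]
width: 0.654
t 4.75 q [ 0.73  0.54 -0.42  1.71  0.27  0.94  0.47] p [ 0.5255 -0.304   0.1235] F [-0.32  0.44 -0.67] w 0.654
x az 105.53 y az 15.53 z [ 1.1e-03 -8.0e-04 -1.0e+00]
```

```bash
for i in 1 2 3; do python3 -m pendant '[[[0,0,0],[0,0,0],0.06]]' >/dev/null; python3 st.py; done
```

```text
t 4.88 q [ 0.73  0.55 -0.42  1.71  0.27  0.94  0.47] p [ 0.525  -0.3041  0.123 ] F [-0.55 -0.49  0.56] w 0.652
x az 105.51 y az 15.51 z [ 2.e-04 -4.e-04 -1.e+00]
t 5.0 q [ 0.73  0.55 -0.42  1.71  0.27  0.94  0.47] p [ 0.5249 -0.3041  0.1228] F [ 0.06 -0.78  0.37] w 0.652
x az 105.5 y az 15.5 z [-1.e-04 -2.e-04 -1.e+00]
t 5.12 q [ 0.73  0.55 -0.42  1.71  0.27  0.94  0.47] p [ 0.525  -0.304   0.1227] F [ 0.28  0.26 -1.03] w 0.653
x az 105.51 y az 15.51 z [-1.e-04 -0.e+00 -1.e+00]
```

```bash
python3 -m pendant '[[[-0.0003,-0.0027,0],[0,0,0],0.06],[[0,0,0],[0,0,0],0.06],[[0,0,0],[0,0,0],0],[[0,0,0],[0,0,0],0],[[0,0,0],[0,0,0],0],[[0,0,0],[0,0,0],0],[[0,0,0],[0,0,0],0],[[0,0,0],[0,0,0],0]]' 50; python3 st.py; python3 wl.py w3.png
```

```text
clock: 6.12
position: [0.5225, -0.305, 0.1227]
ee_rot: [1.901, 2.501, 0.0]
force: [0.4, 0.9, -0.7]
width: 0.178
t 6.12 q [ 0.73  0.54 -0.42  1.72  0.26  0.94  0.48] p [ 0.5225 -0.305   0.1227] F [ 0.38  0.89 -0.66] w 0.178
x az 105.52 y az 15.52 z [ 0. -0. -1.]
```

View pics/w3.png

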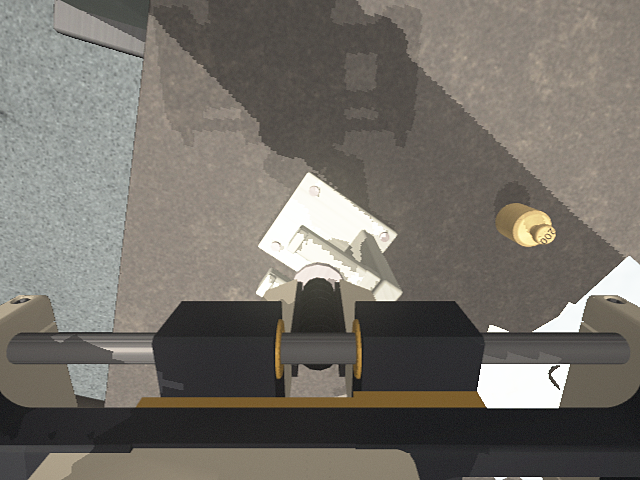

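```bash
python3 -m pendant '[[[0,0,-0.006],[0,0,0],0],[[0,0,-0.012],[0,0,0],0],[[0,0,-0.018],[0,0,0],0],[[0,0,-0.018],[0,0,0],0],[[0,0,-0.018],[0,0,0],0],[[0,0,-0.018],[0,0,0],0],[[0,0,-0.015],[0,0,0],0],[[0,0,-0.005],[0,0,0],0],[[0,0,0],[0,0,0],0]]' 50; python3 st.py
python3 - <<'E'
from h import *
im,d=arm.get_image('side'); save(im,'s2.png')
E
```

```text
clock: 7.3
position: [0.5225, -0.305, 0.2328]
ee_rot: [1.901, 2.501, -0.0]
force: [-0.6, -0.6, -1.9]
width: 0.177
t 7.3 q [ 0.75  0.44 -0.45  1.59  0.2   1.16  0.53] p [ 0.5225 -0.305   0.2328] F [-0.57 -0.58 -1.93] w 0.177
x az 105.51 y az 15.51 z [ 1.e-04 -1.e-04 -1.e+00]
```

View pics/s2.png

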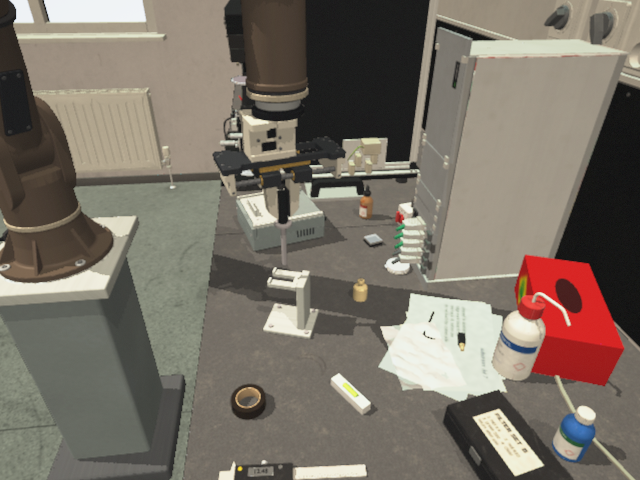

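The side picture shows the stylus held upright, tip at about (283,263), clear above the fork at (288,285).

```bash
python3 -m pendant '[[[0.03,0,0],[0,0,0],0],[[0.042,0,0],[0,0,0],0],[[0.042,0,0],[0,0,0],0],[[0.042,0,0],[0,0,0],0],[[0.042,0,0],[0,0,0],0],[[0.042,0,0],[0,0,0],0],[[0.042,0,0],[0,0,0],0],[[0.03,0,0],[0,0,0],0],[[0.015,0.001,0],[0,0,0],0],[[0,0,0],[0,0,0],0]]' 50; python3 -m pendant '[[[0,0,0],[0,0,0],0],[[0,0,0],[0,0,0],0]]'; python3 st.py; python3 wl.py w4.png
```

```text
clock: 8.6
position: [0.436, 0.0106, 0.2325]
ee_rot: [-1.9, -2.502, 0.0]
force: [0.5, -0.4, 0.1]
width: 0.173
clock: 8.85
position: [0.4363, 0.0092, 0.2325]
ee_rot: [-1.904, -2.499, 0.0]
force: [0.1, 1.2, -0.6]
width: 0.176
t 8.85 q [ 0.41  0.18 -0.63  1.96  0.12  1.04 -0.  ] p [0.4363 0.0092 0.2325] F [ 0.15  1.16 -0.62] w 0.176
x az 105.4 y az 15.4 z [-3.e-04 -1.e-04 -1.e+00]
```

View pics/w4.png

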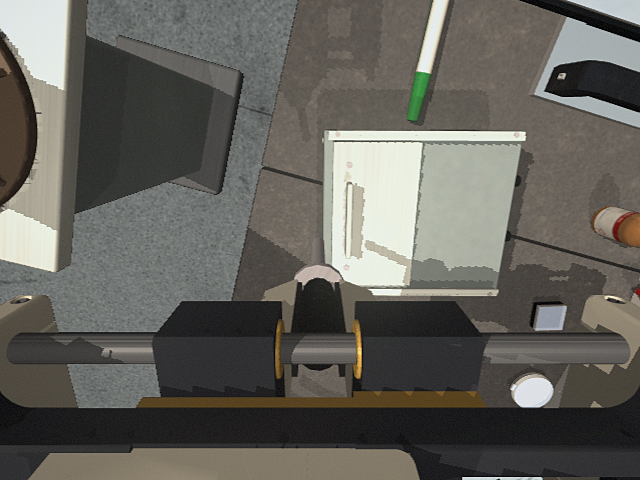

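```bash
cat > con.py <<'E'
from h import *
import pickle
c,s=pickle.load(open('/tmp/w.pkl','rb')); d=np.load('/tmp/w.npz')['d']; im=np.load('/tmp/w.npz')['im']
v,u=np.nonzero(d[:300]>0); P=unproj(c,u,v,d[v,u]); h=P[:,2]
near=np.hypot(P[:,0]-.528,P[:,1]-.035)<.14
def rect(m,t):
    r=cv2.minAreaRect((P[m][:,:2]*1000).astype(np.float32)); print(t,m.sum(),np.round(r[0],1),np.round(r[1],1),round(r[2],2))
rect(near&(h>.055)&(h<.082)&(v<294),'top')
rect(near&(h>.0845)&(h<.1)&(v>150),'rib'); m=near&(h>.085)&(h<.1); print(P[m].mean(0), h[near].max())
E
python3 con.py; python3 - <<'E'
from h import *
import pickle
c,s=pickle.load(open('/tmp/w.pkl','rb'));im=np.load('/tmp/w.npz')['im']
for uv,z in [((325,132),.075),((526,132),.075),((498,294),.075),((331,294),.075),((346,181),.089),((354,181),.089),((346,256),.089),((354,256),.089),((422,142),.072),((411,287),.072),((337,142),.072)]: print(uv,np.round(rayz(c,*uv,z)*1000,1))
save(cv2.resize(im[110:310,310:540],None,fx=3.4,fy=3,interpolation=0),'w4c.png')
E
```

```text
top 29183 [526.6  37.4] [180.6 157.3] 15.19
rib 443 [462.2  18.8] [ 5.2 69.7] 15.33
[0.46175176 0.01981917 0.08902764] 0.304377938352446
(325, 132) [420.9  87.9  75. ]
(526, 132) [589.8 134.6  75. ]
(498, 294) [631.5 -15.8  75. ]
(331, 294) [469.3 -60.7  75. ]
(346, 181) [449.3  53.7  89. ]
(354, 181) [456.   55.5  89. ]
(346, 256) [469.5 -12.9  89. ]
(354, 256) [476.6 -10.9  89. ]
(422, 142) [506.3 102.7  72. ]
(411, 287) [545.6 -33.   72. ]
(337, 142) [433.5  82.6  72. ]
```

View pics/w4c.png

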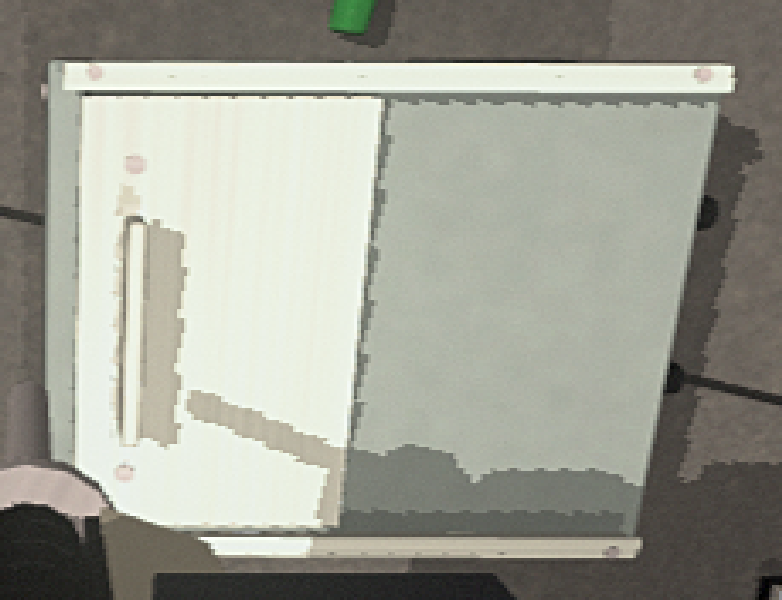

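```bash
python3 -m pendant '[[[0.001,0,0.03],[0,0,0],0],[[0,0,0.02],[0,0,0],0],[[0,0,0.004],[0,0,0],0],[[0,0,0],[0,0,0],0],[[0,0,0],[0,0,0],0],[[0,0.010,0],[0,0,0],0],[[0,0.008,0],[0,0,0],0],[[0,0.006,0],[0,0,0],0],[[0,0.006,0],[0,0,0],0],[[0,0,0],[0,0,0],0]]' 50; python3 st.py
python3 - <<'E'
from h import *
im,d=arm.get_image('side'); save(cv2.resize(im[130:270,200:360],None,fx=5,fy=4,interpolation=2),'s3.png')
E
```

```text
clock: 10.15
position: [0.4651, 0.0196, 0.1786]
ee_rot: [-1.901, -2.501, -0.001]
force: [0.1, -0.9, -0.8]
width: 0.176
t 10.15 q [ 0.35  0.3  -0.61  1.97  0.21  0.94 -0.1 ] p [0.4651 0.0196 0.1786] F [ 0.15 -0.88 -0.77] w 0.176
x az 105.53 y az 15.53 z [ 1.e-04  3.e-04 -1.e+00]
```

View pics/s3.png

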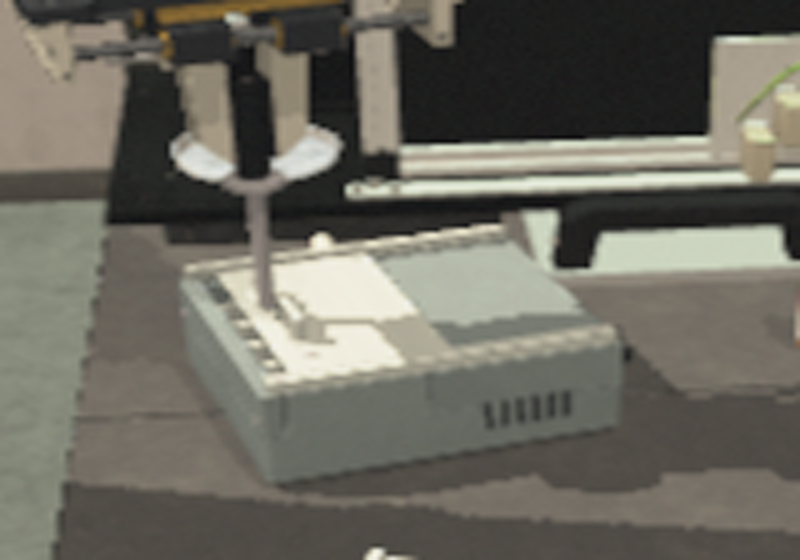

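The stylus tip stands against the rib at about (265,305), and a gap has opened at the cover's front edge. Pushing on.

```bash
python3 -m pendant '[[[0,0.008,0],[0,0,0],0],[[0,0.009,0],[0,0,0],0],[[0,0.009,0],[0,0,0],0],[[0,0.009,0],[0,0,0],0],[[0,0.009,0],[0,0,0],0],[[0,0.007,0],[0,0,0],0],[[0,0.004,0],[0,0,0],0],[[0,0.002,0],[0,0,0],0],[[0,0,0],[0,0,0],0],[[0,0,0],[0,0,0],0]]' 50; python3 st.py
python3 -m pendant '[[[0,0.002,0],[0,0,0],0],[[0,0.002,0],[0,0,0],0],[[0,0,0],[0,0,0],0]]';python3 st.py
```

```text
clock: 11.45
position: [0.5197, 0.0347, 0.1789]
ee_rot: [1.901, 2.501, 0.001]
force: [-1.3, 0.5, -0.6]
width: 0.175
t 11.45 q [ 0.28  0.38 -0.59  1.85  0.25  0.98 -0.14] p [0.5197 0.0347 0.1789] F [-1.29  0.48 -0.59] w 0.175
x az 105.51 y az 15.51 z [ 6.e-04  2.e-04 -1.e+00]
clock: 11.82
position: [0.5237, 0.0358, 0.1788]
ee_rot: [1.901, 2.501, 0.001]
force: [-0.7, -0.5, -0.0]
width: 0.18
t 11.82 q [ 0.28  0.39 -0.59  1.84  0.25  0.99 -0.15] p [0.5237 0.0358 0.1788] F [-0.71 -0.46 -0.04] w 0.18
x az 105.51 y az 15.51 z [ 3.e-04  2.e-04 -1.e+00]
```

```bash
for i in 1 2 3; do python3 -m pendant '[[[0,0.0015,0],[0,0,0],0],[[0,0,0],[0,0,0],0]]'>/dev/null;python3 st.py|head -1; done; python3 wl.py w5.png
```

```text
t 12.07 q [ 0.28  0.39 -0.59  1.84  0.26  0.99 -0.15] p [0.5249 0.0361 0.1787] F [-2.18 -0.94 -0.01] w 0.18
t 12.32 q [ 0.28  0.39 -0.59  1.84  0.26  0.99 -0.15] p [0.5256 0.0362 0.1785] F [-4.78 -1.34  3.07] w 0.176
t 12.57 q [ 0.27  0.39 -0.59  1.83  0.26  0.99 -0.15] p [0.5263 0.0364 0.1783] F [-6.28 -2.18  4.2 ] w 0.181
```

View pics/w5.png

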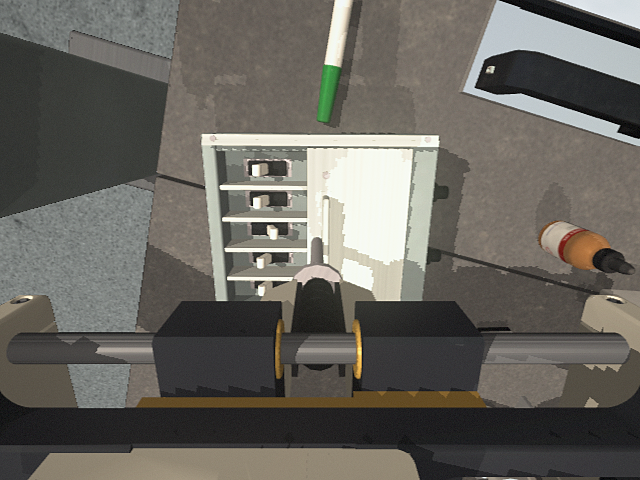

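```bash
python3 - <<'E'
from h import *
import pickle
c,s=pickle.load(open('/tmp/w.pkl','rb'));im=np.load('/tmp/w.npz')['im']
save(cv2.resize(im[125:305,195:345],None,fx=5,fy=3.3,interpolation=2)[:600],'w5c.png')
p=s['position']; a=np.radians(15.3); ax=np.array([np.cos(a),np.sin(a)]); ay=np.array([-ax[1],ax[0]])
def con(w): w=np.asarray(w[:2])-p[:2]; return np.round([w@ax*1000-1.5,w@ay*1000],1)
for t,uv,z in [('rib2a',(263,218.5),.065),('rib3',(265,249),.065),('rib4',(265,279),.065),('rib1',(260,187),.065),('tip',(274,231),.0615),('n2',(258,201),.0615),('n4',(262,262),.0615),('railtop',(320,136),.075)]:
    print(t,con(rayz(c,*uv,z)))
E
```

```text
rib2a [-46.3  13.2]
rib3 [-45.8 -12.9]
rib4 [-46.9 -40.1]
rib1 [-47.6  38.7]
tip [-38.2   1.7]
n2 [-50.3  26.8]
n4 [-49.4 -25.9]
railtop [-0.6 77.6]
```

View pics/w5c.png

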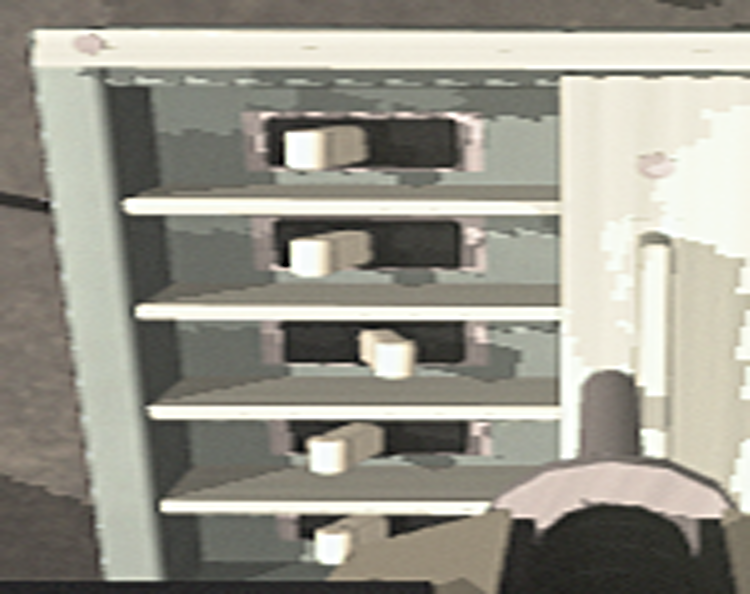

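```bash
python3 -m pendant '[[[0,-0.005,0],[0,0,0],0],[[0,0,-0.012],[0,0,0],0],[[0,0,-0.012],[0,0,0],0],[[0,-0.008,0],[0,0,0],0],[[0,-0.006,0],[0,0,0],0],[[0,0,0],[0,0,0],0],[[0,0,0],[0,0,0],0],[[0,0,0],[0,0,0],0]]' 50; python3 st.py; python3 wl.py w6.png
python3 - <<'E'
from h import *
import pickle
c,s=pickle.load(open('/tmp/w.pkl','rb'));im=np.load('/tmp/w.npz')['im'].copy()
a=np.radians(15.3); ax=np.array([np.cos(a),np.sin(a)]); ay=np.array([-ax[1],ax[0]])
w=np.array(s['position'])[:2]-np.array([.525,.0361]); print('console xy',w@ax*1000-2.5,w@ay*1000)
tip=np.array(s['position'])-[0,0,.1]; print(proj(c,tip),proj(c,tip+[0,0,.05]))
save(cv2.resize(im[125:305,195:345],None,fx=5,fy=3.3,interpolation=2),'w6c.png')
E
```

```text
clock: 13.62
position: [0.5096, 0.0318, 0.2026]
ee_rot: [-1.901, -2.501, 0.0]
force: [0.8, -0.3, -0.7]
width: 0.173
t 13.62 q [ 0.31  0.34 -0.6   1.84  0.22  1.03 -0.12] p [0.5096 0.0318 0.2026] F [ 0.82 -0.29 -0.72] w 0.173
x az 105.51 y az 15.51 z [-2.e-04  1.e-04 -1.e+00]
console xy -18.537338193458954 -0.08656302120369339
[317.83603967 239.38512679] [317.74251117 262.91692681]
```

View pics/w6c.png

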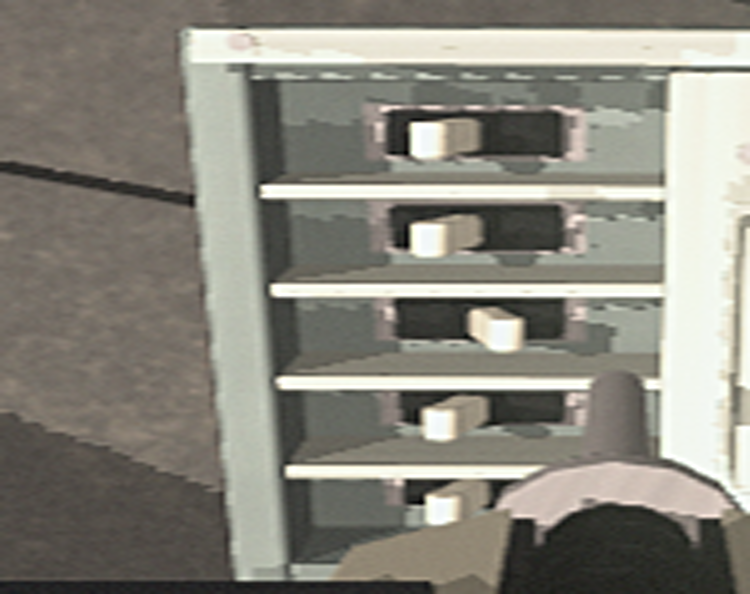

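```bash
python3 -m pendant '[[[0,-0.0022,0],[0,0,0],0],[[0,0,0.012],[0,0,0],0],[[0,0,0.012],[0,0,0],0],[[0,0,0.010],[0,0,0],0],[[0,0,0.008],[0,0,0],0],[[0,0,0.006],[0,0,0],0],[[0,0,0.002],[0,0,0],0],[[0,0,0],[0,0,0],0],[[0,0,0],[0,0,0],0]]' 50; python3 st.py; python3 wl.py w7.png
python3 - <<'E'
from h import *
im=np.load('/tmp/w.npz')['im'].copy()
save(cv2.resize(im[125:305,175:345],None,fx=4.5,fy=3.3,interpolation=2),'w7c.png')
E
```

```text
clock: 14.8
position: [0.5076, 0.0312, 0.153]
ee_rot: [1.901, 2.5, 0.001]
force: [-0.0, -0.5, -1.2]
width: 0.174
t 14.8 q [ 0.28  0.39 -0.58  1.91  0.27  0.92 -0.16] p [0.5076 0.0312 0.153 ] F [-0.02 -0.5  -1.19] w 0.174
x az 105.51 y az 15.51 z [ 6.e-04 -0.e+00 -1.e+00]
```

View pics/w7c.png

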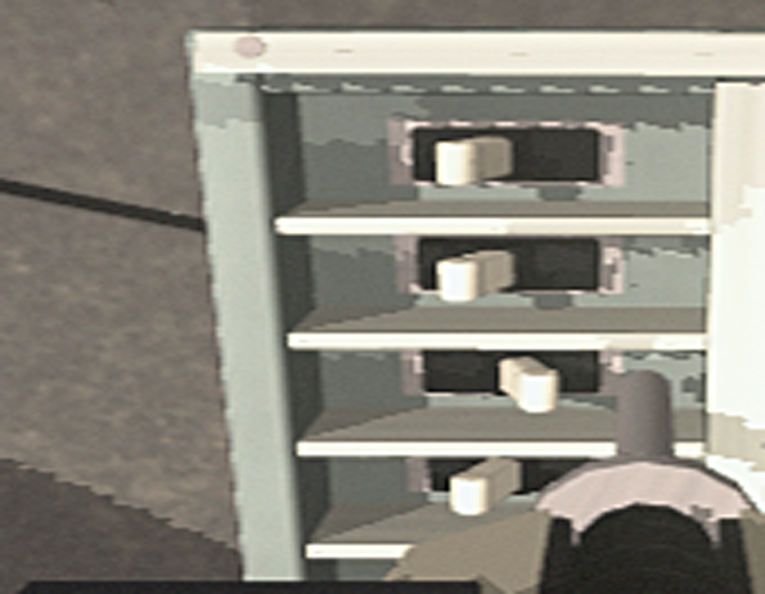

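The tip at about (640,375) sits in the middle channel, behind the tripped lever at (535,385). Now the push to the front.

```bash
python3 -m pendant '[[[0,-0.005,0],[0,0,0],0],[[0,-0.005,0],[0,0,0],0],[[0,-0.004,0],[0,0,0],0],[[0,-0.004,0],[0,0,0],0],[[0,-0.0025,0],[0,0,0],0],[[0,0,0],[0,0,0],0],[[0,0,0],[0,0,0],0]]' 50; python3 st.py; python3 wl.py w8.png
python3 - <<'E'
from h import *
im=np.load('/tmp/w.npz')['im'].copy()
save(cv2.resize(im[125:305,195:365],None,fx=4.5,fy=3.3,interpolation=2),'w8c.png')
E
```

```text
clock: 15.72
position: [0.4876, 0.0256, 0.1527]
ee_rot: [-1.901, -2.501, 0.0]
force: [1.4, 0.2, 0.4]
width: 0.176
t 15.72 q [ 0.31  0.36 -0.59  1.96  0.26  0.9  -0.15] p [0.4876 0.0256 0.1527] F [1.43 0.23 0.41] w 0.176
x az 105.5 y az 15.5 z [-2.e-04 -1.e-04 -1.e+00]
```

View pics/w8c.png

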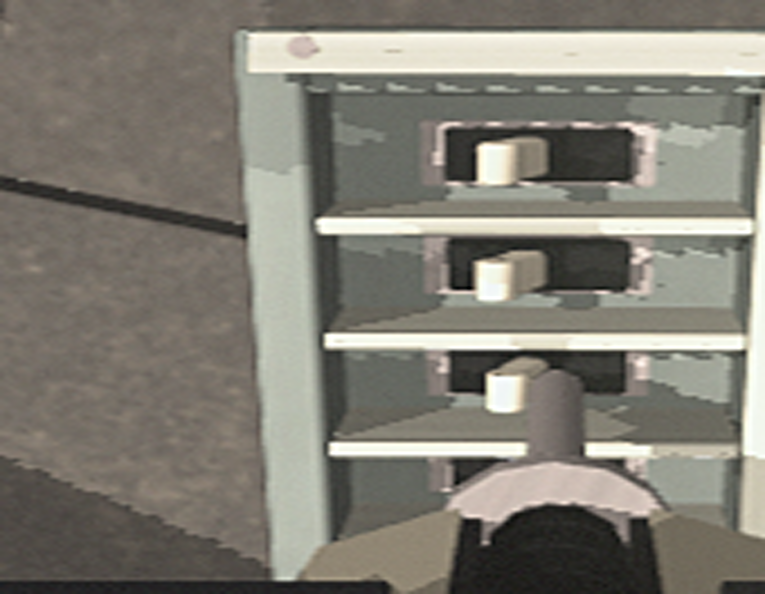

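```bash
for i in 1 2 3; do python3 -m pendant '[[[0,-0.001,0],[0,0,0],0],[[0,0,0],[0,0,0],0]]' >/dev/null; python3 st.py|head -1; done; python3 wl.py w9.png
python3 - <<'E'
from h import *
im=np.load('/tmp/w.npz')['im'].copy()
save(cv2.resize(im[125:305,195:365],None,fx=4.5,fy=3.3,interpolation=2),'w9c.png')
E
```

```text
t 16.02 q [ 0.31  0.36 -0.59  1.96  0.26  0.9  -0.15] p [0.4866 0.0254 0.1526] F [ 1.39  0.08 -0.35] w 0.18
t 16.27 q [ 0.31  0.36 -0.59  1.96  0.26  0.89 -0.15] p [0.4859 0.0253 0.1528] F [ 3.7   0.94 -2.19] w 0.176
t 16.52 q [ 0.31  0.36 -0.59  1.96  0.26  0.89 -0.15] p [0.4853 0.0251 0.1529] F [ 4.51  1.32 -1.08] w 0.178
```

View pics/w9c.png

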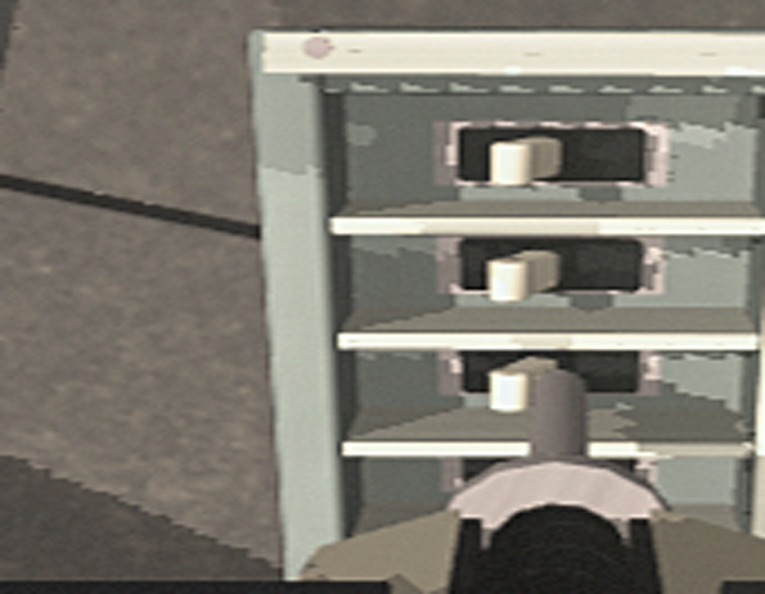

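```bash
python3 -m pendant '[[[0,0.007,0],[0,0,0],0],[[0,0,-0.012],[0,0,0],0],[[0,0,-0.018],[0,0,0],0],[[0,0,-0.02],[0,0,0],0],[[0,0,-0.012],[0,0,0],0],[[0,0.02,0],[0,0,0],0],[[0,0.02,0],[0,0,0],0],[[0,0.014,0],[0,0,0],0],[[0,0.007,0],[0,0,0],0],[[0,0,0],[0,0,0],0]]' 50; python3 -m pendant '[[[0,0,0],[0,0,0],0],[[0,0,0],[0,0,0],0],[[0,0,0],[0,0,0],0]]'; python3 st.py; python3 wl.py w10.png
python3 - <<'E'
from h import *
import pickle
c,s=pickle.load(open('/tmp/w.pkl','rb'))
a=np.radians(15.3); ax=np.array([np.cos(a),np.sin(a)]); ay=np.array([-ax[1],ax[0]])
w=np.array(s['position'])[:2]-np.array([.525,.0361]); print('console xy',w@ax*1000-2.5,w@ay*1000)
E
```

```text
clock: 17.82
position: [0.5501, 0.0432, 0.2145]
ee_rot: [-1.901, -2.501, 0.001]
force: [-0.5, 0.9, -0.5]
width: 0.178
clock: 18.2
position: [0.55, 0.043, 0.2148]
ee_rot: [1.901, 2.501, -0.0]
force: [-0.3, -0.5, -1.2]
width: 0.175
t 18.2 q [ 0.27  0.39 -0.59  1.73  0.25  1.09 -0.14] p [0.55   0.043  0.2148] F [-0.29 -0.46 -1.22] w 0.175
x az 105.5 y az 15.5 z [ 1.e-04 -2.e-04 -1.e+00]
console xy 23.46509909605908 0.004230168988684727
```

View pics/w10.png

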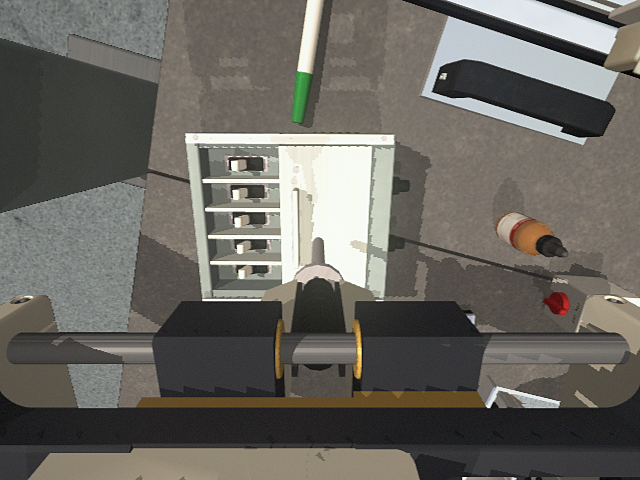

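All five levers lean to the front (x about 238 to 243), and the tip at (318,240) stands behind the rib at (296,230).

```bash
python3 -m pendant '[[[0,0,0.018],[0,0,0],0],[[0,0,0.014],[0,0,0],0],[[0,0,0.0043],[0,0,0],0],[[0,0,0],[0,0,0],0],[[0,-0.006,0],[0,0,0],0],[[0,-0.008,0],[0,0,0],0],[[0,-0.009,0],[0,0,0],0],[[0,-0.009,0],[0,0,0],0],[[0,-0.009,0],[0,0,0],0],[[0,-0.009,0],[0,0,0],0]]' 50; python3 st.py
python3 -m pendant '[[[0,-0.009,0],[0,0,0],0],[[0,-0.009,0],[0,0,0],0],[[0,-0.007,0],[0,0,0],0],[[0,-0.004,0],[0,0,0],0],[[0,-0.004,0],[0,0,0],0],[[0,-0.002,0],[0,0,0],0],[[0,0,0],[0,0,0],0],[[0,0,0],[0,0,0],0]]'; python3 st.py
```

```text
clock: 19.5
position: [0.5015, 0.0296, 0.1786]
ee_rot: [1.901, 2.501, 0.0]
force: [1.7, -0.2, 0.1]
width: 0.178
t 19.5 q [ 0.31  0.35 -0.6   1.89  0.24  0.97 -0.13] p [0.5015 0.0296 0.1786] F [ 1.68 -0.19  0.13] w 0.178
x az 105.51 y az 15.51 z [ 4.e-04  0.e+00 -1.e+00]
clock: 20.5
position: [0.4682, 0.0202, 0.1783]
ee_rot: [-1.901, -2.501, 0.001]
force: [0.1, 0.1, -0.6]
width: 0.18
t 20.5 q [ 0.35  0.3  -0.62  1.97  0.21  0.94 -0.11] p [0.4682 0.0202 0.1783] F [ 0.06  0.13 -0.55] w 0.18
x az 105.51 y az 15.51 z [-6.e-04 -2.e-04 -1.e+00]
```

```bash
for i in 1 2 3 4 5; do python3 -m pendant '[[[0,-0.001,0],[0,0,0],0],[[0,0,0],[0,0,0],0]]' >/dev/null; python3 st.py|head -1; done; python3 wl.py w11.png
```

```text
t 20.75 q [ 0.35  0.3  -0.62  1.97  0.21  0.94 -0.11] p [0.4674 0.0201 0.1784] F [ 1.03  0.14 -1.43] w 0.176
t 21.0 q [ 0.35  0.3  -0.62  1.97  0.21  0.94 -0.1 ] p [0.4663 0.0198 0.1784] F [ 0.98  0.56 -1.51] w 0.174
t 21.25 q [ 0.35  0.3  -0.62  1.97  0.21  0.94 -0.1 ] p [0.4654 0.0195 0.1784] F [ 0.99  0.93 -2.02] w 0.175
t 21.5 q [ 0.35  0.3  -0.62  1.97  0.21  0.93 -0.1 ] p [0.4649 0.0194 0.1786] F [ 3.08  0.86 -2.9 ] w 0.18
t 21.75 q [ 0.35  0.29 -0.62  1.98  0.21  0.93 -0.1 ] p [0.4644 0.0193 0.1787] F [ 4.96  1.38 -4.23] w 0.176
```

View pics/w11.png

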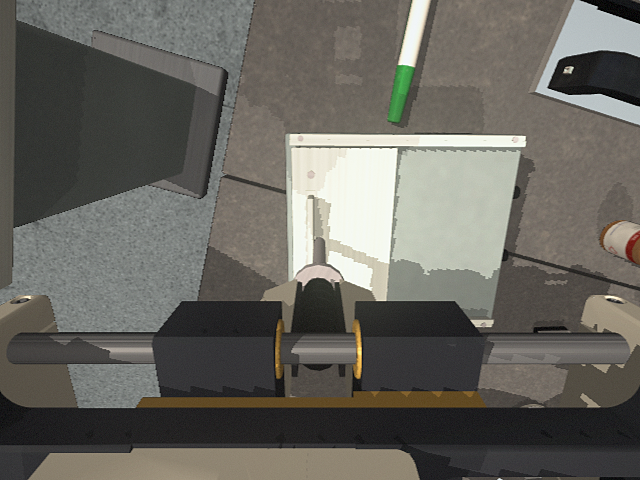

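The cover is at its stop (5 N, its front edge at the console's front at column 290).

```bash
python3 -m pendant '[[[0,0.007,0],[0,0,0],0],[[0,0,-0.02],[0,0,0],0],[[0,0,-0.02],[0,0,0],0],[[0,0,-0.016],[0,0,0],0],[[0,0,0],[0,0,0],0],[[0,0,0],[0,0,0],0],[[0,0,0],[0,0,0],0]]' 50; python3 st.py; python3 - <<'E'
from h import *
s=arm.observe(); Rm=R.from_rotvec(s['ee_rot']).as_matrix(); print(Rm.T@(np.array([.5225,-.305,.2328])-s['position']))
E
python3 wl.py w12.png;python3 - <<'E'
from h import *
im=np.load('/tmp/w.npz')['im'].copy()
save(cv2.resize(im[115:305,280:540],None,fx=3,fy=3,interpolation=2),'w12c.png')
E
```

```text
clock: 22.68
position: [0.4698, 0.0208, 0.2337]
ee_rot: [-1.901, -2.5, 0.001]
force: [-0.2, 0.3, 0.1]
width: 0.175
t 22.68 q [ 0.37  0.24 -0.63  1.88  0.16  1.07 -0.05] p [0.4698 0.0208 0.2337] F [-0.15  0.27  0.12] w 0.175
x az 105.51 y az 15.51 z [-1.4e-03 -1.0e-04 -1.0e+00]
[-0.32800557 -0.03630393  0.00087486]
```

View pics/w12c.png

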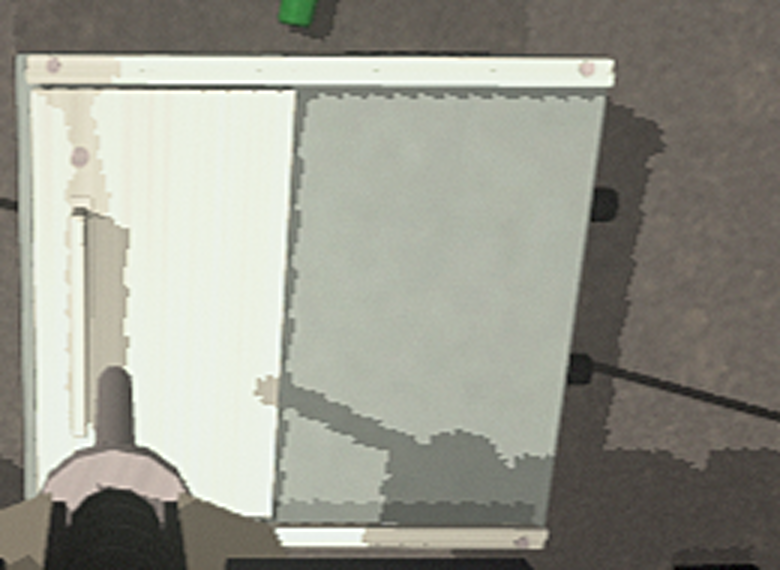

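```bash
python3 con.py; python3 -m pendant '[[[-0.03,-0.0036,0],[0,0,0],0],[[-0.042,-0.0045,0],[0,0,0],0],[[-0.042,-0.0045,0],[0,0,0],0],[[-0.042,-0.0045,0],[0,0,0],0],[[-0.042,-0.0045,0],[0,0,0],0],[[-0.042,-0.0045,0],[0,0,0],0],[[-0.042,-0.0045,0],[0,0,0],0],[[-0.030,-0.0036,0],[0,0,0],0],[[-0.016,-0.002,0],[0,0,0],0],[[0,0,0],[0,0,0],0]]' 50;python3 -m pendant '[[[0,0,0],[0,0,0],0],[[0,0,0],[0,0,0],0],[[0,0,0],[0,0,0],0]]' 50;  python3 st.py; python3 - <<'E'
from h import *
s=arm.observe(); Rm=R.from_rotvec(s['ee_rot']).as_matrix(); print(Rm.T@(np.array([.5225,-.305,.2328])-s['position']))
E
python3 wl.py w13.png;python3 - <<'E'
from h import *
im,d=arm.get_image('side'); save(cv2.resize(im[150:350,230:390],None,fx=4,fy=3,interpolation=2),'s13.png')
import pickle
c,s=pickle.load(open('/tmp/w.pkl','rb'))
p=np.array(s['position']); cs=cam('side')
print(proj(cs,p-[0,0,.1]),proj(cs,p+[0,0,.043]), proj(c,p-[0,0,.1]))
E
```

```text
top 27369 [526.1  38.1] [180.1 155.7] 15.17
rib 446 [458.7  17.7] [ 4.8 69.5] 15.03
[0.4585295  0.01863773 0.0891323 ] 0.30592414520967565
clock: 23.98
position: [0.5228, -0.3052, 0.2338]
ee_rot: [-1.902, -2.499, 0.0]
force: [0.5, 1.3, -1.0]
width: 0.177
clock: 24.35
position: [0.5232, -0.304, 0.2347]
ee_rot: [1.9, 2.502, 0.0]
force: [0.6, -0.4, -1.0]
width: 0.177
t 24.35 q [ 0.76  0.44 -0.46  1.58  0.21  1.17  0.52] p [ 0.5232 -0.304   0.2347] F [ 0.59 -0.39 -1.04] w 0.177
x az 105.58 y az 15.58 z [ 2.e-04 -1.e-04 -1.e+00]
[-0.00074195 -0.00095479  0.00188044]
[283.70722598 263.72541882] [280.60426841 189.99840646] [317.78785096 239.34717411]
```

View pics/w13.png

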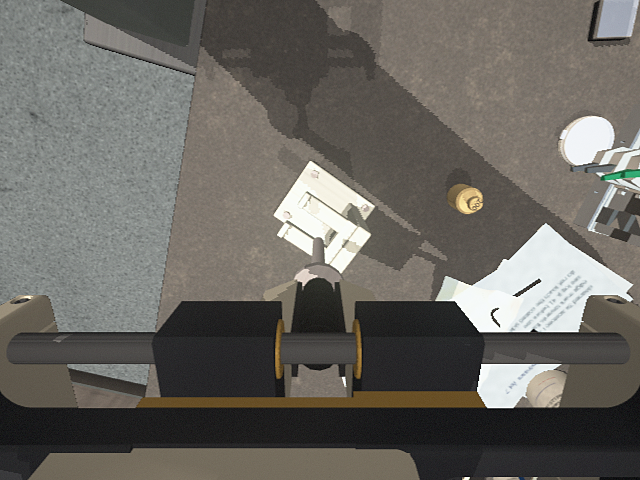

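View pics/s13.png

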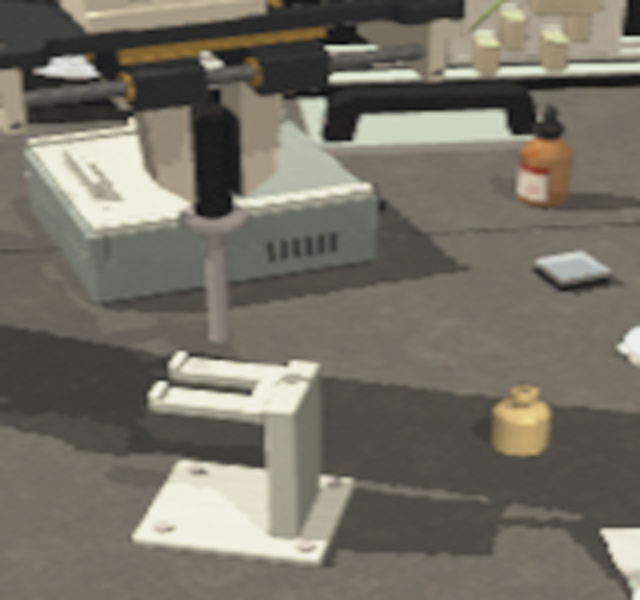

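```bash
python3 -m pendant '[[[-0.0007,-0.001,0.006],[0,0,0],0],[[0,0,0.014],[0,0,0],0],[[0,0,0.018],[0,0,0],0],[[0,0,0.018],[0,0,0],0],[[0,0,0.018],[0,0,0],0],[[0,0,0.015],[0,0,0],0],[[0,0,0.010],[0,0,0],0],[[0,0,0.006],[0,0,0],0],[[0,0,0],[0,0,0],0],[[0,0,0],[0,0,0],0]]' 50;  python3 st.py; python3 wl.py w14.png;python3 - <<'E'
from h import *
im,d=arm.get_image('side'); save(cv2.resize(im[200:350,240:360],None,fx=5,fy=4,interpolation=2),'s14.png')
E
```

```text
clock: 25.7
position: [0.5227, -0.3059, 0.13]
ee_rot: [1.901, 2.5, 0.0]
force: [-0.4, -0.1, -0.9]
width: 0.178
t 25.7 q [ 0.74  0.54 -0.44  1.71  0.27  0.95  0.47] p [ 0.5227 -0.3059  0.13  ] F [-0.39 -0.12 -0.94] w 0.178
x az 105.51 y az 15.51 z [ 9.e-04 -4.e-04 -1.e+00]
```

View pics/s14.png

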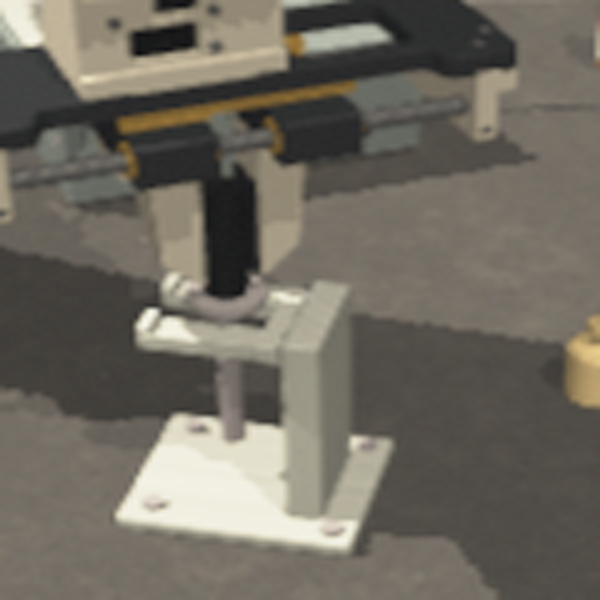

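View pics/w14.png

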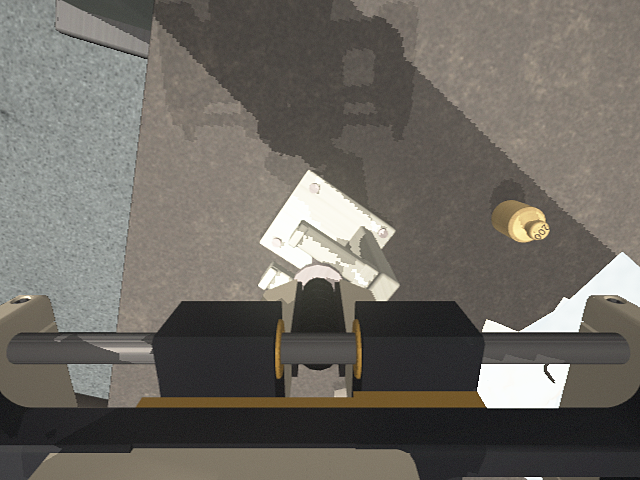

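The shank is in the slot, with the flange about 7 mm above the prongs. Lowering it gently.

```bash
python3 -m pendant '[[[0.0008,0,0.004],[0,0,0],0],[[0,0,0.0015],[0,0,0],0],[[0,0,0],[0,0,0],0]]' 50;  python3 st.py|head -1; for i in 1 2 3; do python3 -m pendant '[[[0,0,0.001],[0,0,0],0],[[0,0,0],[0,0,0],0],[[0,0,0],[0,0,0],0]]' >/dev/null;  python3 st.py|head -1; done
```

```text
clock: 26.18
position: [0.522, -0.305, 0.1237]
ee_rot: [-1.901, -2.501, 0.0]
force: [0.0, 0.4, -1.8]
width: 0.179
t 26.18 q [ 0.74  0.54 -0.44  1.72  0.27  0.94  0.47] p [ 0.522  -0.305   0.1237] F [ 0.05  0.38 -1.8 ] w 0.179
t 26.55 q [ 0.74  0.55 -0.44  1.72  0.27  0.94  0.47] p [ 0.5221 -0.305   0.1229] F [-0.91 -0.35 -1.33] w 0.172
t 26.93 q [ 0.74  0.55 -0.44  1.72  0.27  0.94  0.47] p [ 0.5223 -0.3051  0.1227] F [-1.94  1.72  5.05] w 0.176
t 27.3 q [ 0.74  0.55 -0.44  1.72  0.28  0.94  0.47] p [ 0.5223 -0.3051  0.1226] F [-4.91  2.35 14.28] w 0.176
```

```bash
python3 -m pendant '[[[0,0,-0.0015],[0,0,0],0],[[0,0,0],[0,0,0],0],[[0,0,0],[0,0,0],0.02],[[0,0,0],[0,0,0],0.025],[[0,0,0],[0,0,0],0.035],[[0,0,0],[0,0,0],0.045],[[0,0,0],[0,0,0],0.055],[[0,0,0],[0,0,0],0.06],[[0,0,0],[0,0,0],0.06]]' 3;  python3 st.py;python3 wl.py w15.png;python3 - <<'E'
from h import *
im,d=arm.get_image('side'); save(cv2.resize(im[200:350,240:360],None,fx=5,fy=4,interpolation=2),'s15.png')
E
```

```text
clock: 28.42
position: [0.5221, -0.305, 0.1224]
ee_rot: [1.901, 2.501, -0.0]
force: [0.4, 0.2, -0.1]
width: 0.652
t 28.43 q [ 0.74  0.55 -0.44  1.72  0.27  0.94  0.47] p [ 0.5221 -0.305   0.1224] F [ 0.41  0.25 -0.09] w 0.652
x az 105.51 y az 15.51 z [ 0. -0. -1.]
```

View pics/w15.png

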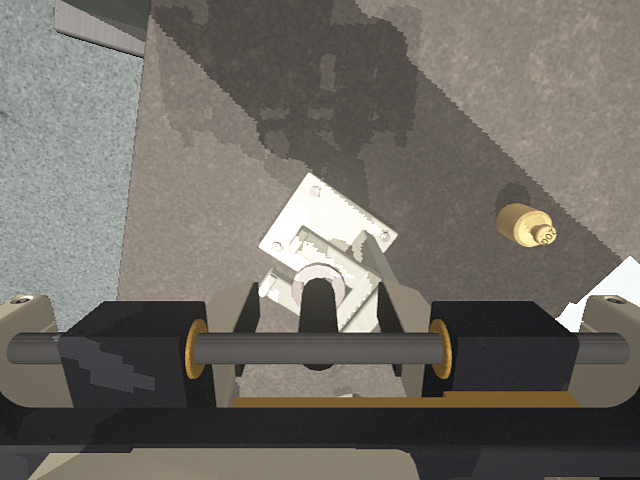

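View pics/s15.png

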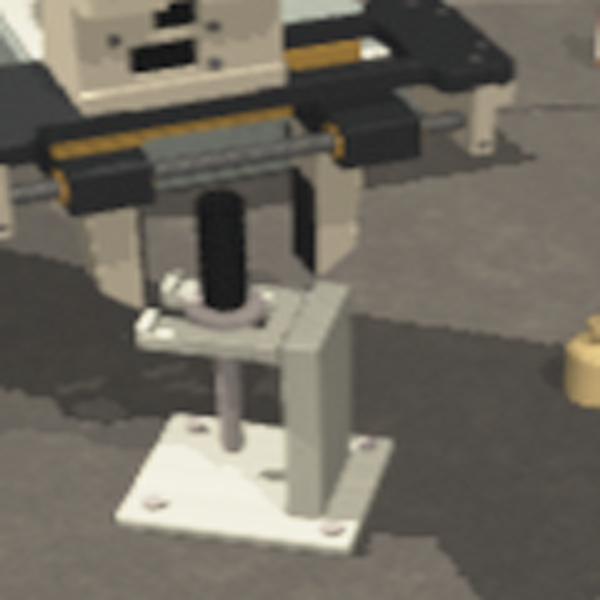

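The stylus is released and hangs upright on its flange. Raising clear, then a final check.

```bash
python3 -m pendant '[[[0,0,-0.01],[0,0,0],0.06],[[0,0,-0.03],[0,0,0],0.06],[[0,0,-0.04],[0,0,0],0.06],[[0,0,-0.04],[0,0,0],0.06],[[0,0,-0.03],[0,0,0],0.06],[[-0.02,-0.03,0],[0,0,0],0.06],[[-0.03,-0.04,0],[0,0,0],0.06],[[-0.03,-0.04,0],[0,0,0],0.06],[[0,0,0],[0,0,0],0.06],[[0,0,0],[0,0,0],0.06]]';  python3 st.py;python3 wl.py w16.png; python3 - <<'E'
from h import *
for n in ['scene','side']:
    im,d=arm.get_image(n); c=cam(n); save(im,n+'16.png')
    for l in ['stylus','cover_rib','marker','brass_weight','tape_roll']:
        r=arm.masks_of(n,l)
        if not r: print(n,l,None); continue
        r=r[0]; m=r['pixels']&(d>0); v,u=np.nonzero(m); P=unproj(c,u,v,d[m])
        print(n,l,round(r['conf'],2),np.round(r['rect']),np.round(np.median(P,0),3),np.round(np.percentile(P,3,axis=0),3),np.round(np.percentile(P,97,axis=0),3))
        if l=='stylus': Q=P[P[:,2]>.115]; print('handle',Q.mean(0),np.polyfit(Q[:,2],Q[:,0],1)[0],np.polyfit(Q[:,2],Q[:,1],1)[0])
        if l=='cover_rib': print('rib',P[P[:,2]>.085].mean(0))
E
```

```text
clock: 29.78
position: [0.4379, -0.411, 0.273]
ee_rot: [1.901, 2.501, 0.001]
force: [0.7, 1.1, 0.3]
width: 0.655
t 29.77 q [ 0.97  0.4  -0.44  1.54  0.17  1.24  0.78] p [ 0.4379 -0.411   0.273 ] F [0.75 1.05 0.32] w 0.655
x az 105.52 y az 15.52 z [ 9.e-04  2.e-04 -1.e+00]
scene stylus 0.71 [376. 217.  12.  42.] [ 0.522 -0.302  0.116] [ 0.511 -0.464  0.002] [ 0.592 -0.293  0.169]
handle [ 0.52082756 -0.30147253  0.14581062] 0.04788813841104736 -0.07045008376514396
scene cover_rib 0.83 [323. 322.  51.  56.] [0.482 0.029 0.075] [ 0.439 -0.04   0.071] [0.525 0.089 0.089]
rib [0.45848759 0.01923496 0.09108364]
scene marker 0.68 [277. 383.  26.  47.] [0.499 0.182 0.016] [0.49  0.13  0.004] [0.509 0.229 0.021]
scene brass_weight 0.45 [313. 226.  11.  14.] [ 0.672 -0.245  0.031] [ 0.663 -0.261  0.01 ] [ 0.687 -0.236  0.049]
scene tape_roll 0.67 [419. 207.  21.  20.] [ 0.452 -0.489  0.018] [ 0.427 -0.518  0.002] [ 0.476 -0.462  0.024]
side stylus 0.75 [286. 280.  15.  63.] [ 0.523 -0.311  0.124] [ 0.513 -0.318  0.036] [ 0.534 -0.299  0.168]
handle [ 0.52290008 -0.31126152  0.14504345] 0.015187000944085316 0.05326810315542318
side cover_rib 0.63 [268. 209.  28.  25.] [0.5   0.01  0.074] [ 0.478 -0.038  0.072] [0.53  0.086 0.076]
rib [ 0.4854737  -0.40814653  0.2860404 ]
side marker 0.53 [359. 287.  14.  25.] [ 0.674 -0.26   0.029] [ 0.663 -0.267  0.004] [ 0.689 -0.246  0.048]
side brass_weight 0.79 [362. 289.  15.  25.] [ 0.674 -0.26   0.028] [ 0.663 -0.267  0.004] [ 0.688 -0.249  0.048]
side tape_roll 0.75 [249. 400.  34.  36.] [ 0.452 -0.496  0.018] [ 0.429 -0.515  0.002] [ 0.476 -0.466  0.021]
```

View pics/side16.png

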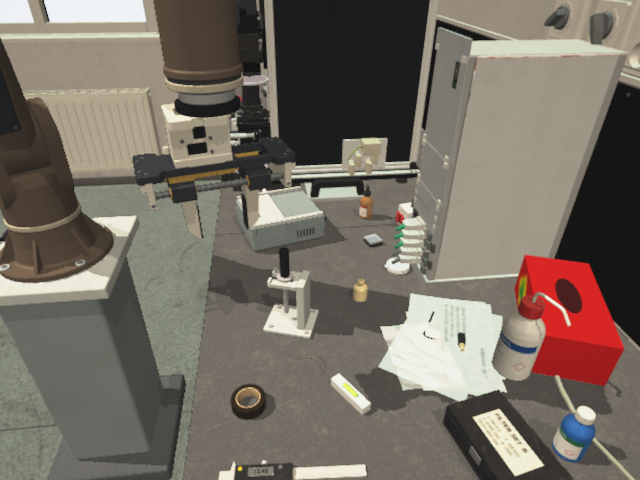

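View pics/scene16.png

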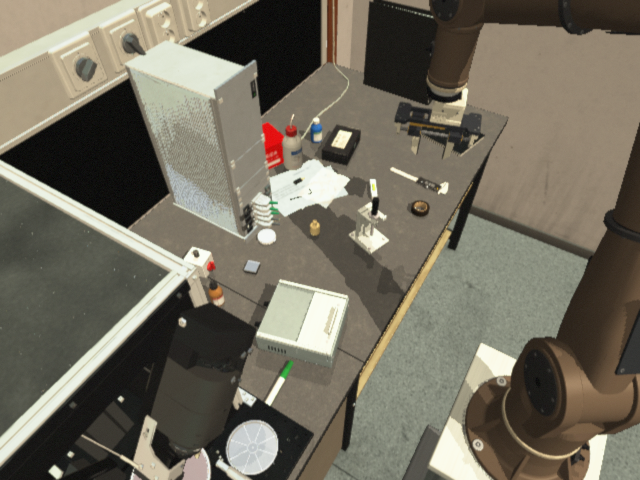

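Both pictures show the stylus upright in the fork ((285,265) in the side picture), the cover shut and the bystanders where they were.

```bash
python3 -c "
from cell import arm
print(arm.sign_off())"
```

```text
the job is handed in; nothing more can be done
None
```

I handed the job in at about 30 s of the 56 s allowed. All the steps were done with the stylus, and no verdict was reported. I took the stylus from the fork, pushed the cover open to its stop and flipped the tripped lever (the middle one) to the front stop. Then I pushed the cover shut to its stop, hung the stylus back in the fork and let go.

**Last checks:**
- **Stylus:** it is released and stands upright, within about 1–2 mm of where it hung at the start.
- **Cover:** the rib sits about 3.4 mm nearer the robot than at the start, and the push ended on its stop at about 5 N. This matches fully shut.
- **Levers:** all five leaned to the front in the last view before the cover was closed. They could not be seen after that.
- **Bystanders:** all three are within about 4 mm of where they started, by the scene camera.

**Disagreements:**
- **False detections in the side camera:** it marked the brass weight as "marker" in the final look. Its final rib height was spoiled by gripper pixels, so I used the scene and wrist cameras for the rib.
- **Stylus tilt:** the fit to the scene camera's depth gave a lean of about 0.08 rad. The side camera gave about 0.055 rad with a different lean. Both are within noise for so few pixels and below the 0.15 rad limit.

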